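# Dock the hand magnifier in the inspection stand

## Robot

A 6-joint arm with a two-finger parallel gripper is mounted at the origin on the work surface. World frame = base frame: x ahead of the robot, y to its left, z up, the work surface at z = 0. Lengths are in m, angles in rad, forces in N, time in s.
With the tool pointing down it reaches from about 0.375 to 0.975 m from the base axis. Payload 3.8 kg.
Tool frame: the origin (TCP) lies between the finger pads; the fingertips stand 22 mm ahead of it and the grasp point (between the pads) lies 3 mm ahead of it (bot.finger_overhang is the distance from the TCP to the fingertips, in m); x points along the fingers, y is the direction in which the jaws open and shut, and the axes are right-handed (so a half turn about x gives the same grasp; the last joint's range is limited). The gripper opens to 85 mm and grips with 20 to 120 N. Pads are 22 mm wide; open, the fingers measure 114 mm over their backs; the gripper's body (76 mm by 85 mm) begins 54 mm behind the grasp point. The pads swing forward as they close: fully open they stand 13 mm farther back than shut.
Start: joints at [1.173, 0.264, 1.604, -0, 1.274, -0.037], TCP at [0.238, 0.632, 0.226] pointing down, gripper open.
Joint ranges: [-2.63, 2.63], [-0.94, 2.18], [0.31, 2.57], [-1.31, 4.45], [0, 2.66], [-2.55, 2.55]. Speed limits (rad/s): [2.57, 2.57, 3.14, 3.14, 3.14, 3.14].

## Interface

Orientations are given as a rotation vector (axis times angle).
In Python, from workcell import bot gives the robot as it stands. The module is installed in compiled form; this text tells all that it offers.
- The arm moves only by the tool arm_command, never from a script. Its argument "series" is a list that holds one entry, the list of rows, each a list of 7 numbers: the turn, a rotation vector about the tool's x, y, z in rad, then the shift along the tool's x, y, z in cm, then the opening, from 0 (shut) to 1 (fully open). In form: [[[rx, ry, rz, x, y, z, grip], ...]]. A call has 1 to 10 rows; each row shifts and turns the pose as measured when the row begins, along the tool's axes as they then stand; what a row does not reach is not made up. A row lasts 1/10 s, in which the tool goes at most 50 mm and 8.59 degrees, less where a joint would pass 70% of its speed; a pose out of reach is approached as far as the arm can. A call is refused whole if a number of a shift passes 5 or a number of a turn 0.15, either way. A call with a gripper value outside its range is refused whole. The fingers move at their own pace and stop on an object; "newtons" is the grip in N (left out, the last holds). Time passes only in rows, so rows that do not move let the fingers close. It gives the time, the measured TCP pose, the force and the opening at its end, in the units of the state.
- bot.read_state(): the state, without advancing time (a new reading comes with each control period).
- bot.read_camera(name): name is "scene" or "side" or "wrist"; returns (picture, depth): 384x512x3 uint8, blue, green, red; 384x512 float32, m along the optical axis (not along the pixel's ray), 0 where there is no reading.
- bot.camera_info(name): a dict with "K" (3x3 intrinsics, pixels), "dist_coeffs" ([k1, k2, p1, p2, k3] as OpenCV has them; the pictures are not rectified), "extrinsics" (4x4, takes a point from camera to world coordinates). Camera axes: x right, y down, z forward; pixel columns grow to the right and rows downward; lengths in m; the calibration is good to about 2 mm. A picture is of the moment at which its call begins: read the wrist's pose just before it. camera_info takes no time and is no camera call; for the wrist camera it gives the pose at the moment of the call.
- bot.finish_job(): hands the job in, once; it reports no verdict.
The state is a dict: "time": time; "q": joint angles; "joint_vel": joint speeds; "joint_torque": joint torques, N m; "tool_pos": TCP position; "tcp_rot": TCP orientation; "wrist_force": force on the tool from outside, world axes, zero at the start; "torque": the same for the moment, N m; "width": opening from 0.0 (shut) to 1.0 (fully open).
Only numpy, scipy, OpenCV 4.12 (cv2) and the standard library are available. Lean on these libraries where they do the work, as an engineer would, in place of code of your own. Each camera call takes 0.05 s, during which the arm holds its last target.

## Task

Take the hand magnifier off its riser by the handle and dock it in the inspection stand: up into the collar from below, feeling for the entry slots, up through them against the light spring, then anticlockwise (seen from above) to the stop, so that it settles into the notches and hangs locked and level by itself. Be gentle: only hand-tight at the stop (about 1 N m of torque), only a light push (10 N) against the collar, do not drop it, and leave the ring dish and the other goods where they are.

Things in the scene. Friction and masses are not known exactly. Their poses are not given: they have to be found in the camera images.
- magnifier_mid (a point): Hand magnifier, about 170 g: black barrel 68 mm across, 18 mm tall, an aluminium neck 56 mm across above it, tapering to 48 mm at its top, 42 mm above the underside. Point on its vertical axis, 11 mm above the underside; z up, the handle points along -x. At the start it stands upright on a riser 74 mm square, 30 mm tall; the handle overhangs, roughly towards the robot.
- magnifier_grip (a point): Centre of the magnifier's wooden handle: a level bar 62 mm long (its x), 16 mm wide (y), 22 mm tall, 96 mm from the magnifier's axis, at the height of magnifier_mid; same axes. Torque about the collar's axis is this point's sideways push x 0.096 m plus the twist of the hand; 1 N m puts 30 N on the lugs. Grip it from above across its width, firmly (40 N or more); hard pushes pitch it in the hand.
- magnifier_lug (a point): Outer face of the brass lug on the handle's side of the neck, 34 mm from the axis and 20.5 mm above magnifier_mid; same axes. Three such lugs, 120 degrees apart, each 13 mm wide and 5 mm tall (29 to 34 mm above the underside), 6 mm out from the neck.
- stand: Inspection stand, fixed: foot plate 190 x 150 mm, 12 mm thick; post 18 mm thick, 100 mm along +x from the origin (side away from the robot), 187 mm tall; its arm holds an aluminium collar 82 mm across, 26 mm tall. Origin on the table under the collar's axis, z up.
- collar_mouth (a point): On the collar's vertical axis at its lower rim, 150 mm above the table; the stand's axes. Bore 60 mm: 2 mm play round the neck. Three slots 17 mm wide, 120 degrees apart, let the lugs (play 0.06 rad) up through the ledges. Handle direction for entry: the stand's -x turned 25 degrees CLOCKWISE from above, +-0.45 rad as the collar's clamped turn is unknown: feel for it.
- collar_up (a point): On the collar's axis, 12 mm below collar_mouth; the stand's axes. Lugs that miss the slots meet the lower rim with magnifier_mid 11 mm below this point. With magnifier_mid at this point or above, the lugs clear the ledges and it turns freely, anticlockwise only; 5 mm above, the barrel meets the rim. A sprung ring presses down, 1 N rising to 3 N, over the last 11 mm.
- collar_seat (a point): On the collar's axis, 15 mm below collar_mouth; the stand's axes. Where magnifier_mid hangs once locked. A stop wall ends the turn 46 to 62 degrees past entry (felt as a sharp rise in torque); there the lugs lie over notches 3 mm deep and settle into them when let down.
- ring_dish: White ring dish 68 mm across, 12 mm tall, on the stand's foot below the collar; origin at its underside. Leave it.
- earrings: White block 50 x 50 x 12 mm with earrings, on a second (grey) riser of the same size. Leave it.
- cleaner: Amber bottle 40 mm across, 100 mm tall. Leave it.
- ring_box: Blue ring box, 57 mm square, 44 mm tall. Leave it.
- tweezers: Steel tweezers lying flat, 140 mm long, 4 mm thick. Leave them.
- gift_box: Red gift box 94 mm square, 54 mm tall. Leave it.
- polish: Green glass jar 52 mm across, 50 mm tall. Leave it.

How it is judged:
On the way:
1. the lugs are pushed up through the slots, above the ledges, with the neck inside the collar (z of magnifier_mid in the frame of collar_mouth above -0.0125 m and horizontal distance between magnifier_mid and collar_mouth below 0.004 m), for 0.1 s.
At the end, for the whole second after the job is handed in: The magnifier, let go, hangs at rest in the collar with its lugs down in the notches: magnifier_mid 13.3 to 17 mm below collar_mouth, within 4 mm of its axis, upright within 0.05 rad (z of magnifier_mid in the frame of collar_mouth between -0.017 and -0.0133 m and horizontal distance between magnifier_mid and collar_mouth below 0.004 m and angle between magnifier_mid's own z axis and vertical below 0.05 rad and linear speed of magnifier below 0.02 m/s); the robot touches nothing.
It fails at once if the magnifier is forced against the stand with more than 60 N at the lugs (about 2 N m of turning) (contact force between magnifier and stand above 60 N).
It fails at once if the magnifier is dropped to the counter (height (world z) of magnifier_mid below 0.032 m).
It fails at once if the ring dish is knocked more than 20 mm (distance of ring_dish from where it was at the start of the episode above 0.02 m).
It fails at once if the goods around are knocked more than 30 mm (distance of any of earrings, cleaner, ring_box, tweezers, gift_box, polish from where it was at the start of the episode above 0.03 m).
It also fails if it takes over 72 s, if anything falls off the work surface, if the arm or the gripper's body presses on something with over 40 N, if the wrist force passes 120 N, or if a joint passes its speed limit or range.

## Working session

There is one attempt and no reset: what is moved stays moved. The work goes in short steps, Python scripts to look and compute and a tool call to move; the robot and the scene stay as the last step left them, time stands still between calls to the robot, and variables do not carry over. Pictures are saved under pics/ and viewed, and the job is handed in when it is done.

Besides the shell and the picture viewer there is one more tool, called after ">>>" as name(argument=value, ...) on one line, values as JSON. arm_command: Moves the arm, as the interface text tells. Its arguments: {"type":"object","properties":{"series":{"type":"array"},"newtons":{"type":"number"}},"required":["series"]}

```bash
mkdir -p pics
cat > h.py <<'E'
import numpy as np, cv2
from scipy.spatial.transform import Rotation as R
from workcell import bot
def info(n):
    i=bot.camera_info(n); return np.array(i["K"]),np.array(i["dist_coeffs"]),np.array(i["extrinsics"])
def ray(c,px):
    K,d,T=c; p=cv2.undistortPoints(np.array(px,float).reshape(-1,1,2),K,d).reshape(-1,2)
    v=np.c_[p,np.ones(len(p))]@T[:3,:3].T; return T[:3,3],v
def onplane(c,px,z):
    o,v=ray(c,px); return o+v*((z-o[2])/v[:,2])[:,None]
def cloud(c,dep):
    h,w=dep.shape; u,v=np.meshgrid(np.arange(w),np.arange(h))
    o,r=ray(c,np.c_[u.ravel(),v.ravel()]); return (o+r*dep.reshape(-1,1)).reshape(h,w,3)
def st():
    s=bot.read_state(); return s
E
python3 - <<'E'
from h import *
for n in ["scene","side","wrist"]:
    c=info(n); p,d=bot.read_camera(n); cv2.imwrite(f"pics/{n}0.png",p); np.savez(f"{n}0.npz",p=p,d=d,K=c[0],D=c[1],T=c[2]); print(n,c[2].round(3).tolist(),c[0][0,0])
s=st(); print({k:np.round(v,3).tolist() for k,v in s.items()}, bot.finger_overhang)
E
```

```text
scene [[-0.048, 0.518, -0.854, 1.51], [0.999, 0.007, -0.052, 0.09], [-0.021, -0.856, -0.517, 0.677], [0.0, 0.0, 0.0, 1.0]] 424.0144174400276
side [[-0.978, -0.152, 0.145, 0.437], [-0.21, 0.651, -0.729, 0.731], [0.017, -0.743, -0.669, 0.737], [0.0, 0.0, 0.0, 1.0]] 353.5789795825541
wrist [[0.353, 0.902, 0.248, 0.174], [0.935, -0.34, -0.096, 0.655], [-0.002, 0.266, -0.964, 0.372], [0.0, 0.0, 0.0, 1.0]] 288.8286944682197
{'time': 0.15, 'q': [1.173, 0.265, 1.605, -0.0, 1.274, -0.037], 'joint_vel': [-0.002, -0.0, -0.003, 0.001, -0.001, 0.001], 'joint_torque': [0.001, -51.59, -36.796, 0.0, 0.008, 0.0], 'tool_pos': [0.238, 0.631, 0.225], 'tcp_rot': [0.282, 1.553, -0.285], 'wrist_force': [0.989, -0.773, -0.389], 'torque': [-0.068, 0.018, 0.056], 'width': 1.001} 0.022
```

View pics/scene0.png

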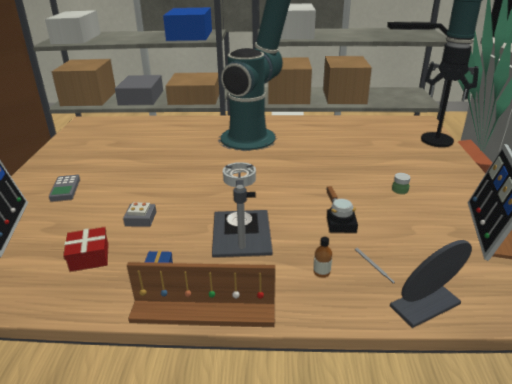

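View pics/side0.png

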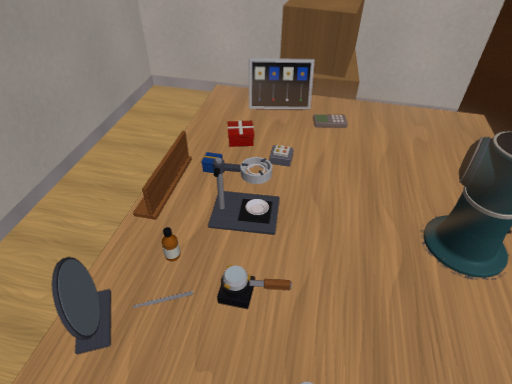

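View pics/wrist0.png

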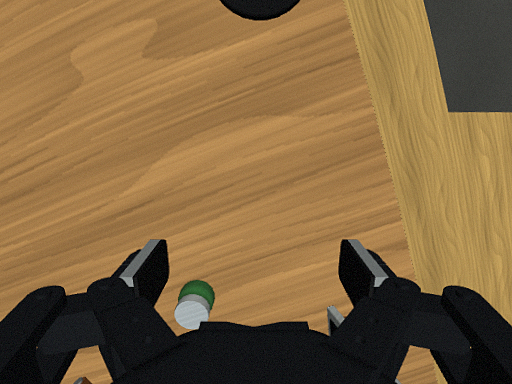

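Run:
```python
from h import *
for n,boxes in {"scene":[(300,170,70,80),(195,150,90,115)],"side":[(205,255,100,60),(200,145,100,95)]}.items():
    z=np.load(n+"0.npz"); c=(z["K"],z["D"],z["T"]); P=cloud(c,z["d"])
    outs=[]
    for i,(x,y,w,h) in enumerate(boxes):
        im=cv2.resize(z["p"][y:y+h,x:x+w],None,fx=5,fy=5,interpolation=cv2.INTER_CUBIC); outs.append(im)
    H=max(o.shape[0] for o in outs); 
    full=np.hstack([cv2.copyMakeBorder(o,0,H-o.shape[0],0,0,0) for o in outs])
    s=min(800/full.shape[1],600/full.shape[0]); print(n,"scale",5*s)
    cv2.imwrite(f"pics/{n}crop.png",cv2.resize(full,None,fx=s,fy=s))
    # collar pts
    m=(P[...,2]>0.170)&(P[...,2]<0.182)&(P[...,0]>.4)&(P[...,0]<.9)&(z["d"]>0)&(abs(P[...,1])<.3)
    print("top pts",m.sum(),P[m].mean(0).round(3),P[m].min(0).round(3),P[m].max(0).round(3))
    hsv=cv2.cvtColor(z["p"],cv2.COLOR_BGR2HSV)
    x,y,w,h=boxes[0]
    sub=P[y:y+h,x:x+w].reshape(-1,3)
    for a,b in [(0.024,0.034),(0.045,0.055),(.058,.064),(0.066,0.08)]:
        k=(sub[:,2]>a)&(sub[:,2]<b); 
        if k.any(): print(a,b,k.sum(),sub[k].mean(0).round(4),sub[k].min(0).round(3),sub[k].max(0).round(3))
```

```text
scene scale 5.0
top pts 376 [0.62  0.017 0.175] [ 0.54  -0.027  0.17 ] [0.701 0.056 0.182]
0.024 0.034 175 [0.5942 0.2782 0.0287] [0.46  0.243 0.024] [0.611 0.319 0.034]
0.045 0.055 211 [0.5488 0.2696 0.0496] [0.449 0.244 0.045] [0.61  0.312 0.055]
0.058 0.064 57 [0.5936 0.2807 0.0614] [0.576 0.249 0.058] [0.603 0.313 0.064]
0.066 0.08 228 [0.6021 0.2684 0.0719] [0.55  0.195 0.066] [0.77  0.304 0.08 ]
side scale 4.0
top pts 397 [0.611 0.018 0.175] [ 0.541 -0.031  0.17 ] [0.697 0.054 0.182]
0.024 0.034 308 [0.5583 0.3024 0.0294] [0.448 0.245 0.024] [0.606 0.319 0.034]
0.045 0.055 401 [0.5165 0.2781 0.0493] [0.445 0.252 0.045] [0.605 0.312 0.055]
0.058 0.064 76 [0.5678 0.2924 0.0617] [0.538 0.25  0.058] [0.599 0.31  0.064]
0.066 0.08 374 [0.5711 0.2817 0.0716] [0.545 0.254 0.066] [0.598 0.31  0.075]
```

View pics/scenecrop.png

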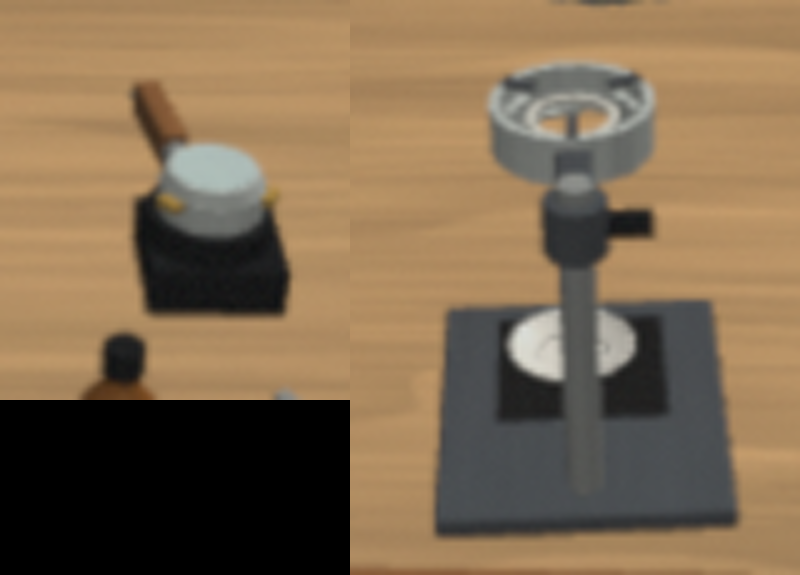

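View pics/sidecrop.png

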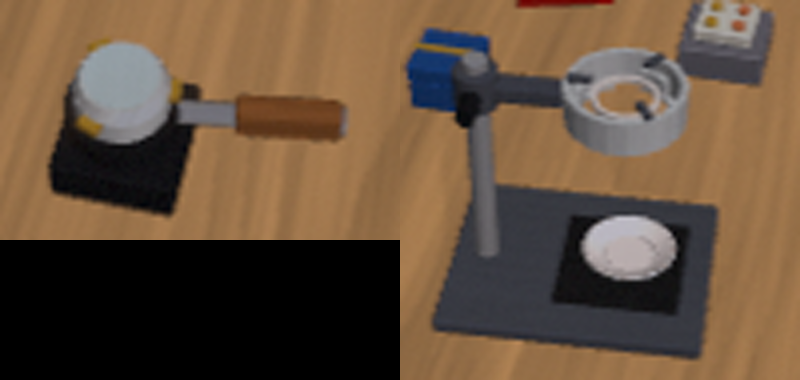

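Run:
```python
from h import *
from scipy.optimize import least_squares
def fitc(p,r=None):
    if r: f=lambda t:np.hypot(p[:,0]-t[0],p[:,1]-t[1])-r; t0=p[:,:2].mean(0)
    else: f=lambda t:np.hypot(p[:,0]-t[0],p[:,1]-t[1])-t[2]; t0=[*p[:,:2].mean(0),.04]
    s=least_squares(f,t0,loss="soft_l1",f_scale=.001); return s.x.round(4),np.abs(s.fun).mean().round(4)
for n in ["scene","side"]:
    z=np.load(n+"0.npz"); c=(z["K"],z["D"],z["T"]); P=cloud(c,z["d"]); img=z["p"]; hsv=cv2.cvtColor(img,cv2.COLOR_BGR2HSV)
    # collar silhouette
    box={"scene":(216,158,262,192),"side":(238,155,280,188)}[n]
    m=np.zeros(img.shape[:2],np.uint8); x0,y0,x1,y1=box
    Z=P[...,2]
    m[y0:y1,x0:x1]=((Z>0.14)&(Z<0.19))[y0:y1,x0:x1]*255
    top=((Z>0.171)&(Z<0.182)&(m>0)); q=P[top]
    ctr=np.array([.582,.016])
    for it in range(3):
        a=np.arctan2(q[:,1]-ctr[1],q[:,0]-ctr[0]); r=np.hypot(*(q[:,:2]-ctr).T)
        e=[];
        for k in np.arange(-np.pi,np.pi,np.pi/18):
            s=(a>=k)&(a<k+np.pi/18)&(r<.048)
            if s.any() and abs(k)>.5: e.append(q[s][r[s].argmax()])
        x,err=fitc(np.array(e)); ctr=x[:2]
    print(n,"collar top fit",x,err)
    # wall points
    w=(Z>0.152)&(Z<0.170)&(m>0); w=P[w]; rr=np.hypot(*(w[:,:2]-ctr).T); w=w[(rr>.035)&(rr<.046)]
    if len(w)>20: print(" wall fit r41",fitc(w,.041),len(w))
    # foot
    f=((Z>0.006)&(Z<0.018)&(P[...,0]>.45)&(P[...,0]<.8)&(abs(P[...,1])<.15)&(hsv[...,2]<110)).astype(np.uint8)
    k,l,stt,_=cv2.connectedComponentsWithStats(cv2.morphologyEx(f,cv2.MORPH_CLOSE,np.ones((5,5)))); i=1+stt[1:,4].argmax()
    ct=max(cv2.findContours((l==i).astype(np.uint8),cv2.RETR_EXTERNAL,cv2.CHAIN_APPROX_NONE)[0],key=len).reshape(-1,2)
    g=onplane(c,ct,.012); rc=cv2.minAreaRect((g[:,:2]*1000).astype(np.float32)); print(" foot",rc)
    d=((Z>0.012)&(Z<0.035)&(hsv[...,2]>170)&(hsv[...,1]<60)&(np.hypot(P[...,0]-.58,P[...,1]-.016)<.08))
    ct=max(cv2.findContours(d.astype(np.uint8),cv2.RETR_EXTERNAL,cv2.CHAIN_APPROX_NONE)[0],key=len).reshape(-1,2)
    print(" dish",cv2.minEnclosingCircle((onplane(c,ct,.024)[:,:2]*1000).astype(np.float32)))
    # magnifier handle: brown
    hb={"scene":(320,183,345,206),"side":(255,272,300,296)}[n]; x0,y0,x1,y1=hb
    hm=np.zeros(img.shape[:2],np.uint8); hm[y0:y1,x0:x1]=((hsv[...,0]<14)&(hsv[...,1]>130)&(hsv[...,2]<175)&(Z>.035))[y0:y1,x0:x1]
    g=P[hm>0]; g=g[g[:,2]>.045]; print(" handle",len(g),g.mean(0).round(4),cv2.minAreaRect((g[:,:2]*1000).astype(np.float32)), g[:,2].max())
    # lens top
    lb={"scene":(325,195,360,222),"side":(220,262,255,292)}[n];x0,y0,x1,y1=lb
    lm=np.zeros(img.shape[:2],bool); lm[y0:y1,x0:x1]=True
    g=P[lm&(Z>.069)&(Z<.076)]; print(" lens top",cv2.minEnclosingCircle((g[:,:2]*1000).astype(np.float32)),(g.mean(0)*1000).round(1))
    ym=lm&(hsv[...,0]>12)&(hsv[...,0]<32)&(hsv[...,1]>110)&(Z>.052)&(Z<.07)
    k,l,stt,cen=cv2.connectedComponentsWithStats(ym.astype(np.uint8))
    for i in range(1,k): print("  lug",stt[i,4],cen[i].round(1),P[l==i].mean(0).round(4))
```

```text
scene collar top fit [0.5846 0.0133 0.041 ] 0.0013
 wall fit r41 (array([0.585 , 0.0133]), np.float64(0.0019)) 235
 foot ((620.0925903320312, 15.2705078125), (196.9015655517578, 147.7600555419922), 4.698380947113037)
 dish ((580.4004516601562, -5.826468467712402), 28.839643478393555)
 handle 40 [0.4819 0.2615 0.0512] ((482.9117736816406, 261.474609375), (56.430084228515625, 12.665420532226562), 9.249218940734863) 0.05333978347637458
 lens top ((575.0064086914062, 277.1242370605469), 26.60319709777832) [577.  277.3  72.1]
  lug 1 [335. 195.] [0.501  0.2708 0.0525]
  lug 3 [332.3 196.3] [0.5087 0.2625 0.0528]
  lug 10 [333.2 210.1] [0.5931 0.2536 0.0635]
  lug 8 [354.  209.2] [0.5862 0.3084 0.0621]
side collar top fit [0.5822 0.0119 0.0413] 0.0008
 wall fit r41 (array([0.582 , 0.0122]), np.float64(0.0018)) 252
 foot ((611.1378173828125, 17.085899353027344), (189.23873901367188, 155.4434814453125), 4.623079776763916)
 dish ((580.5369262695312, 2.1844289302825928), 30.586944580078125)
 handle 182 [0.4783 0.2657 0.0507] ((477.45013427734375, 264.40118408203125), (59.20174789428711, 15.70164966583252), 9.735581398010254) 0.05493470330604766
 lens top ((571.1350708007812, 278.8155822753906), 25.55123519897461) [570.9 280.2  72. ]
  lug 9 [229.  265.8] [0.5929 0.2539 0.0639]
  lug 18 [248.8 277.4] [0.5408 0.2747 0.0634]
  lug 21 [226.6 286.1] [0.5837 0.3074 0.0629]
```

```bash
cat >> h.py <<'E'
def rep(pr=True):
    s=bot.read_state(); Rm=R.from_rotvec(s["tcp_rot"]).as_matrix(); p=np.array(s["tool_pos"])
    if pr: print("t",round(s["time"],2),"p",p.round(4),"F",np.round(s["wrist_force"],1),"T",np.round(s["torque"],2),"w",round(s["width"],3),"q",np.round(s["q"],2))
    return s,Rm,p
def goal(pos,yaw,half=0):
    """row total (tool axes): turn rotvec, shift cm, to tool down with tool y = perp. to magnifier x at yaw(deg); returns rows"""
    s,Rm,p=rep(); yw=np.radians(yaw+180*half)
    x=np.array([0,0,-1.]); y=np.array([-np.sin(yw),np.cos(yw),0]); G=np.c_[x,y,np.cross(x,y)]
    print("turn",R.from_matrix(Rm.T@G).as_rotvec().round(4),"shift_cm",(Rm.T@(np.array(pos)-p)*100).round(3))
E
python3 - <<'E'
from h import *
s,Rm,p=rep(); print(Rm.round(3))
goal([.478,.262,.15],9.5,0); goal([.478,.262,.15],9.5,1)
# slot marks
for n,c0 in [("scene",(.584,.013)),("side",(.5825,.012))]:
    z=np.load(n+"0.npz"); c=(z["K"],z["D"],z["T"]); img=z["p"]
    # unwrap top view on plane z=.174
    for zz in (.176,.165,.150):
        g=np.stack(np.meshgrid(np.linspace(-.05,.05,200),np.linspace(-.05,.05,200)),-1)
        W=np.c_[g.reshape(-1,2)+c0,np.full(40000,zz)]
        Ti=np.linalg.inv(c[2]); pc=W@Ti[:3,:3].T+Ti[:3,3]
        px,_=cv2.projectPoints(pc,np.zeros(3),np.zeros(3),c[0],c[1]); px=px.reshape(200,200,2).astype(np.float32)
        o=cv2.remap(img,px[...,0],px[...,1],cv2.INTER_CUBIC); cv2.imwrite(f"pics/top_{n}_{int(zz*1000)}.png",o)
ims=[np.hstack([cv2.imread(f"pics/top_{n}_{k}.png") for k in (176,165,150)]) for n in ("scene","side")]
cv2.imwrite("pics/top.png",cv2.resize(np.vstack(ims),None,fx=1.3,fy=1.3))
E
```

```text
t 0.15 p [0.2381 0.631  0.225 ] F [ 1.  -0.8 -0.4] T [-0.07  0.02  0.06] w 1.001 q [ 1.17  0.26  1.61 -0.    1.27 -0.04]
[[-0.001  0.353  0.936]
 [-0.002  0.936 -0.353]
 [-1.    -0.002 -0.   ]]
t 0.15 p [0.2381 0.631  0.225 ] F [ 1.  -0.8 -0.4] T [-0.07  0.02  0.06] w 1.001 q [ 1.17  0.26  1.61 -0.    1.27 -0.04]
turn [-5.266e-01 -5.000e-04  1.800e-03] shift_cm [  7.548 -26.038  35.475]
t 0.15 p [0.2381 0.631  0.225 ] F [ 1.  -0.8 -0.4] T [-0.07  0.02  0.06] w 1.001 q [ 1.17  0.26  1.61 -0.    1.27 -0.04]
turn [2.615e+00 2.400e-03 7.000e-04] shift_cm [  7.548 -26.038  35.475]
```

View pics/top.png

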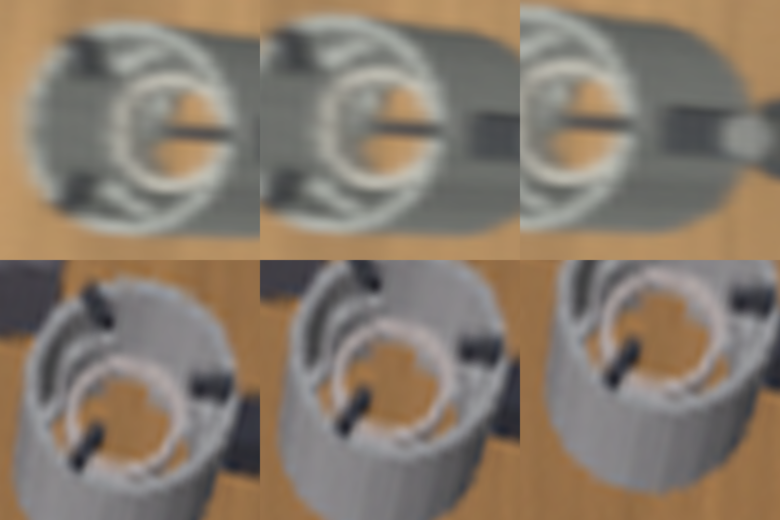

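>>> arm_command(series=[[[0,0,0,-0.5,-3.0,3.6,1],[0,0,0,-0.5,-3.0,3.6,1],[0,0,0,-0.5,-3.0,3.6,1],[0,0,0,-0.5,-3.0,3.6,1],[0,0,0,-0.5,-3.0,3.6,1],[0,0,0,-0.5,-3.0,3.6,1],[0,0,0,-0.5,-3.0,3.6,1],[0,0,0,-0.5,-3.0,3.6,1],[0,0,0,-0.5,-3.0,3.6,1],[0,0,0,-0.5,-3.0,3.6,1]]], newtons=60)

```text
time: 1.15
tool_pos: [0.4725, 0.2128, 0.2717]
tcp_rot: [0.269, 1.557, -0.279]
wrist_force: [0.9, -0.4, -0.2]
width: 1.0
```

Run:
```python
from h import *
s,Rm,p=rep(); print((Rm.T@(np.array([.583,.0125,.30])-p)*100).round(2))
```

```text
t 1.15 p [0.4725 0.2128 0.2717] F [ 0.9 -0.4 -0.2] T [ 0.01 -0.06 -0.05] w 1.0 q [ 0.38 -0.06  1.87 -0.    1.33 -0.84]
[ -2.77 -15.07  17.22]
```

>>> arm_command(series=[[[0,0,0,-0.55,-3.0,3.45,1],[0,0,0,-0.55,-3.0,3.45,1],[0,0,0,-0.55,-3.0,3.45,1],[0,0,0,-0.55,-3.0,3.45,1],[0,0,0,-0.5,-2.5,3.0,1],[0,0,0,0,0,0,1]]])

```text
time: 1.75
tool_pos: [0.5851, 0.0048, 0.2997]
tcp_rot: [0.273, 1.555, -0.285]
wrist_force: [-0.9, -0.1, 0.6]
width: 0.995
```

Run:
```python
from h import *
s,Rm,p=rep()
c=info("wrist"); img,d=bot.read_camera("wrist"); cv2.imwrite("pics/w1.png",img); np.savez("w1.npz",p=img,d=d,K=c[0],D=c[1],T=c[2])
print(c[2].round(3))
```

```text
t 1.75 p [0.5851 0.0048 0.2997] F [-0.9 -0.1  0.6] T [ 0.04  0.05 -0.01] w 0.995 q [-0.03  0.06  1.7  -0.01  1.38 -1.24]
[[ 0.348  0.905  0.246  0.522]
 [ 0.937 -0.334 -0.1    0.029]
 [-0.008  0.265 -0.964  0.447]
 [ 0.     0.     0.     1.   ]]
```

View pics/w1.png

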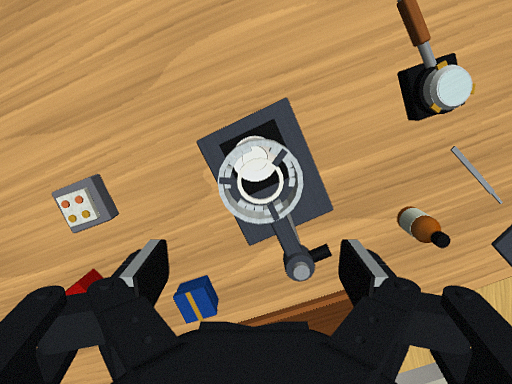

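Run:
```python
from h import *
z=np.load("w1.npz"); c=(z["K"],z["D"],z["T"]); P=cloud(c,z["d"]); img=z["p"]; Z=P[...,2]
cv2.imwrite("pics/w1c.png",cv2.resize(img[130:230,205:315],None,fx=6,fy=6,interpolation=cv2.INTER_CUBIC)[:600,:])
from scipy.optimize import least_squares
m=(Z>.168)&(Z<.184)&(np.hypot(P[...,0]-.583,P[...,1]-.0125)<.043); q=P[m]
print("top", q.mean(0), cv2.minEnclosingCircle((q[:,:2]*1000).astype(np.float32)))
Zc=(Z*1000).round().astype(int)
print(Zc[140:226:4,212:308:4])
# unwrap heights at radii about centre
```

```text
top [0.58277854 0.01113466 0.1753696 ] ((583.2591552734375, 10.803337097167969), 42.70589065551758)
[[ 12  11  13  14  13  14  13  13  27 163 171 175 176 174 172 159  14  15
   12  11  11  11  11  10]
 [ 11  12  14  14  13  14  15 167 175 175 174 174 176 174 177 175 175 167
   14  11  13  12  10  13]
 [ 12  11  12  13  14  12 176 175 176 155  18  17  17  20  22 165 176 176
  177  12  10  12  11  14]
 [ 12  12  10  12  14 175 175 152 154  18  19  16  19  18  20 165 165 178
  179 175  11  12  11  12]
 [ 11  12  11  12 175 175 153 153  18  16  19  17  18  17  19  22 175 179
  180 176 176  11  11  13]
 [ 11  13  12 174 176 153 153  21  16  18 167 166 166 166 165  23 178 178
  166 152 174 176 447  10]
 [ 12  11  12 175  12 151  25  22 166 166  18  18  18  18  20 166 179  14
   12 153 155 175  12  12]
 [ 12  11 174 175 164 163  25  22 166  18  17  17  17  19  22  23 166  13
   14 152 152 175 175  12]
 [ 11  12 176 175 166  11  14 167  21  21  20  21  20  22  23  26  12 166
   13 151 152 168 175  11]
 [  1  11 175 165 166  12  13 166  25  23  23  22  21  24  24  15  12 167
   12  15  10 166
[... 522 characters left out ...]
-1  -2 176 173 159  11 155  10  10 167 165 167 165 168  11 151 155
  149 160 174 176  11  11]
 [  0  -1   0  -1 175 170 159 156 155 153 150  12  11  12 176 178 163 166
  161 171 175  10  11  11]
 [ -2  -1   0   0 176 176 169 161 156 153 153 153 152 161 165 178 165 165
  172 176 175  11  13  12]
 [ -1   0  -2  -2  -1 175 177 173 167 162 160 157 155 165 166 178 177 172
  175 175  11  10  12  12]
 [  0  -2  -2  -1  -1   0  12 175 174 174 171 169 169 169 170 179 178 175
  170  39  12  11  12  10]
 [ -1   0  -1   0  -2  -1  -1  11 177 176 175 176 175 176 175 175 171 170
  171 167  48  10  12  11]
 [ -1  -1  -1   0  -1   0   0  11  11  10  11  11  10  12  12 171 171 170
  170 169  70  12   0  -1]]
```

View pics/w1c.png

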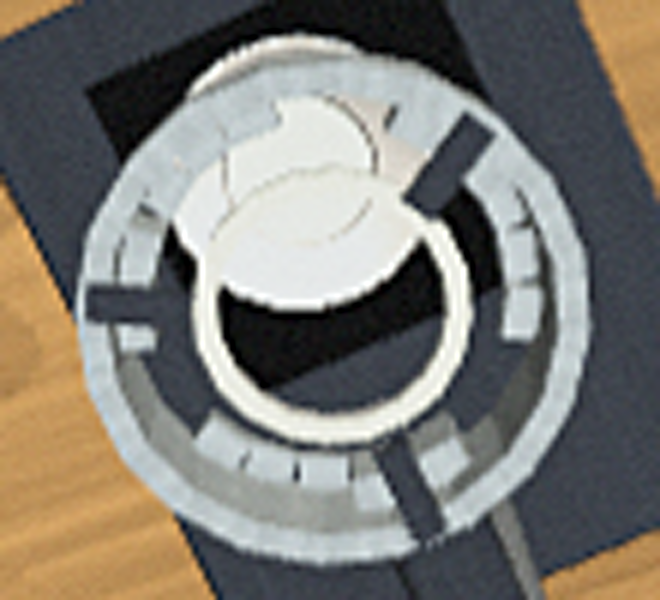

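Run:
```python
from h import *
z=np.load("w1.npz"); c=(z["K"],z["D"],z["T"]); P=cloud(c,z["d"]); img=z["p"]; Z=P[...,2]
# refine centre: circle fit of outer top rim
from scipy.optimize import least_squares
q=P[(Z>.172)&(Z<.1775)]; ctr=np.array([.583,.011])
q=q[np.hypot(*(q[:,:2]-ctr).T)<.046]
for _ in range(4):
    a=np.arctan2(*(q[:,:2]-ctr).T[::-1]); r=np.hypot(*(q[:,:2]-ctr).T); e=[]
    for k in np.arange(-np.pi,np.pi,np.pi/24):
        s=(a>=k)&(a<k+np.pi/24)
        if s.any() and abs(k-.08)>.45: e.append(q[s][np.argsort(r[s])[-2:]].mean(0) if s.sum()>1 else q[s][0])
    e=np.array(e); f=least_squares(lambda t:np.hypot(e[:,0]-t[0],e[:,1]-t[1])-t[2],[*ctr,.041],loss="soft_l1",f_scale=.001); ctr=f.x[:2]
print("centre",f.x.round(4))
zz=.152
ang=np.radians(np.arange(0,360,1)); rad=np.arange(.024,.043,.0005)
A,Rr=np.meshgrid(ang,rad)
W=np.stack([ctr[0]+Rr*np.cos(A),ctr[1]+Rr*np.sin(A),np.full(A.shape,zz)],-1).reshape(-1,3)
Ti=np.linalg.inv(c[2]); pc=W@Ti[:3,:3].T+Ti[:3,3]
px=cv2.projectPoints(pc,np.zeros(3),np.zeros(3),c[0],c[1])[0].reshape(*A.shape,2).astype(np.float32)
zi=cv2.remap(Z.astype(np.float32),px[...,0],px[...,1],cv2.INTER_NEAREST)
cls=np.zeros(zi.shape,np.uint8); cls[zi<.1]=1; cls[(zi>.145)&(zi<.159)]=2; cls[zi>=.159]=3
pal=np.array([[0,0,0],[200,60,60],[60,220,60],[60,60,220]],np.uint8)
im=cv2.resize(pal[cls],(720,228),interpolation=cv2.INTER_NEAREST)
im2=cv2.resize(cv2.remap(img,px[...,0],px[...,1],cv2.INTER_CUBIC),(720,228))
for k in range(0,360,30):
    for I in(im,im2): cv2.line(I,(2*k,0),(2*k,8),(255,255,255),1); cv2.putText(I,str(k),(2*k,20),0,.4,(255,255,255),1)
cv2.imwrite("pics/polar.png",np.vstack([im,im2]))
for r0 in (.0315,.0325,.0335):
    i=np.argmin(abs(rad-r0)); print(r0,"".join("?.L#"[v] for v in cls[i][::3]))
```

```text
centre [0.582 0.011 0.041]
0.0315 ###LLLLL...........LLLLLLLLLLLLLLLL#############...........LLLLLLLLLLLLLLLLL############L..........LLLLLLLLLLLLLLLLLLLL#
0.0325 #####L#L...........LLLLLLLLLLLLLLLL############L...........LLLLLLLLLLLLLLLLLL#############.........LLLLLLLLLLL.LLLLLL###
0.0335 ########...........LLLLLLLLLLL.LLLL############L......#....LLLLL.LLLLL.LLLLLL#############..........LLLLLLLLLL.LLLLL####
```

View pics/polar.png

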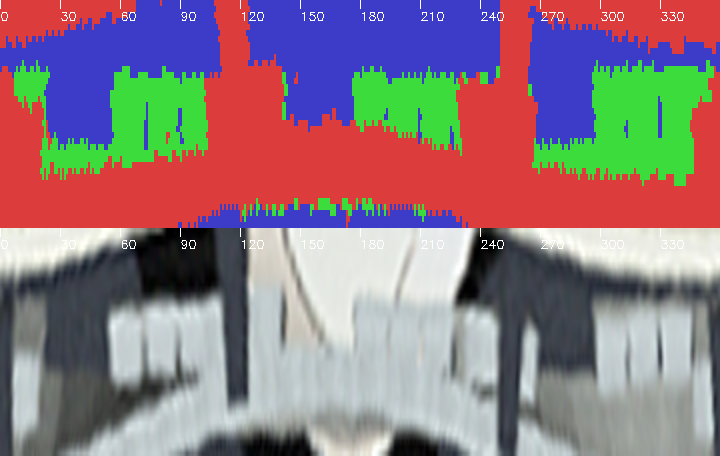

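```bash
cat >> h.py <<'E'
def plan(pos,yaw,n,half=1,way=None):
    """n rows: straight world line + steady turn about tool x; down tool assumed. way: +1 forces turn sign of tool-x"""
    s,Rm,p=rep(); yw=np.radians(yaw+180*half)
    y=np.array([-np.sin(yw),np.cos(yw),0]); G=np.c_[[0,0,-1.],y,np.cross([0,0,-1.],y)]
    z=Rm[:,2]; th=np.arctan2(z[1],z[0]); d=(th-yw+np.pi)%(2*np.pi)-np.pi
    if way and np.sign(d)!=way: d+=2*np.pi*way
    print("turn total",round(d,3)); D=np.array(pos)-p
    fix=R.from_matrix(Rm.T@G@R.from_euler("x",0).as_matrix())
    for k in range(n):
        a=th-d*k/n; zz=np.array([np.cos(a),np.sin(a),0]); yy=np.array([-np.sin(a),np.cos(a),0])
        print([round(d/n,3),0,0]+[round(float(100*v@D/n),2) for v in (np.array([0,0,-1]),yy,zz)])
E
python3 - <<'E'
from h import *
plan([.478,.262,.16],9.5,18,1,1)
z=np.load("w1.npz"); c=(z["K"],z["D"],z["T"]); P=cloud(c,z["d"]); img=z["p"]; Z=P[...,2]
hsv=cv2.cvtColor(img,cv2.COLOR_BGR2HSV)
lm=np.zeros(Z.shape,bool); lm[60:115,425:475]=1
g=P[lm&(Z>.069)&(Z<.076)]; print(cv2.minEnclosingCircle((g[:,:2]*1000).astype(np.float32)),g.mean(0))
ym=(hsv[...,0]>14)&(hsv[...,0]<32)&(hsv[...,1]>110)&(Z>.052)&(Z<.07)&(np.hypot(P[...,0]-.573,P[...,1]-.278)<.045)
k,l,stt,cen=cv2.connectedComponentsWithStats(ym.astype(np.uint8))
for i in range(1,k):
  if stt[i,4]>3: print("lug",stt[i,4],cen[i].round(1),P[l==i].mean(0).round(4))
hm=(hsv[...,0]<14)&(hsv[...,1]>130)&(Z>.045)&(Z<.056)&(np.hypot(P[...,0]-.478,P[...,1]-.262)<.05)
g=P[hm]; print("handle",cv2.minAreaRect((g[:,:2]*1000).astype(np.float32)),g.mean(0))
E
```

```text
t 1.8 p [0.5839 0.0066 0.2992] F [-0.6  0.4 -0.5] T [-0.02  0.02 -0.01] w 1.002 q [-0.03  0.06  1.71 -0.01  1.38 -1.24]
turn total 2.621
[np.float64(0.146), 0, 0, 0.77, 1.13, -1.04]
[np.float64(0.146), 0, 0, 0.77, 0.96, -1.2]
[np.float64(0.146), 0, 0, 0.77, 0.78, -1.32]
[np.float64(0.146), 0, 0, 0.77, 0.58, -1.42]
[np.float64(0.146), 0, 0, 0.77, 0.37, -1.49]
[np.float64(0.146), 0, 0, 0.77, 0.15, -1.53]
[np.float64(0.146), 0, 0, 0.77, -0.08, -1.53]
[np.float64(0.146), 0, 0, 0.77, -0.3, -1.51]
[np.float64(0.146), 0, 0, 0.77, -0.51, -1.45]
[np.float64(0.146), 0, 0, 0.77, -0.72, -1.36]
[np.float64(0.146), 0, 0, 0.77, -0.91, -1.24]
[np.float64(0.146), 0, 0, 0.77, -1.08, -1.09]
[np.float64(0.146), 0, 0, 0.77, -1.23, -0.93]
[np.float64(0.146), 0, 0, 0.77, -1.35, -0.74]
[np.float64(0.146), 0, 0, 0.77, -1.44, -0.53]
[np.float64(0.146), 0, 0, 0.77, -1.5, -0.32]
[np.float64(0.146), 0, 0, 0.77, -1.53, -0.1]
[np.float64(0.146), 0, 0, 0.77, -1.53, 0.13]
((572.6475830078125, 275.2359313964844), 26.10594367980957) [0.5718827  0.27554897 0.07175125]
lug 67 [440.8  64.9] [0.5418 0.2718 0.0629]
lug 35 [473.1  88.5] [0.5842 0.3074 0.0633]
lug 69 [434.7 107.6] [0.5911 0.2526 0.0625]
handle ((478.48968505859375, 262.2006530761719), (58.67746353149414, 16.52294921875), 8.500779151916504) [0.47979124 0.26116937 0.05063971]
```

>>> arm_command(series=[[[0.146,0,0,0.5,1.13,-1.04,1],[0.146,0,0,0.5,0.96,-1.2,1],[0.146,0,0,0.77,0.78,-1.32,1],[0.146,0,0,0.77,0.58,-1.42,1],[0.146,0,0,0.77,0.37,-1.49,1],[0.146,0,0,0.77,0.15,-1.53,1],[0.146,0,0,0.77,-0.08,-1.53,1],[0.146,0,0,0.77,-0.3,-1.51,1],[0.146,0,0,0.77,-0.51,-1.45,0.7],[0.146,0,0,0.77,-0.72,-1.36,0.7]]])

```text
time: 2.8
tool_pos: [0.5152, 0.1641, 0.2212]
tcp_rot: [1.406, 1.069, -1.429]
wrist_force: [-0.2, 0.4, 0.0]
width: 0.707
```

Run:
```python
from h import *
plan([.478,.2618,.13],9.3,9,1)
```

```text
t 2.8 p [0.5152 0.1641 0.2212] F [-0.2  0.4  0. ] T [ 0.04 -0.01 -0.  ] w 0.707 q [0.26 0.02 1.89 0.   1.25 0.54]
turn total 1.124
[np.float64(0.125), 0, 0, 1.01, -0.7, -0.93]
[np.float64(0.125), 0, 0, 1.01, -0.81, -0.83]
[np.float64(0.125), 0, 0, 1.01, -0.91, -0.72]
[np.float64(0.125), 0, 0, 1.01, -0.99, -0.61]
[np.float64(0.125), 0, 0, 1.01, -1.06, -0.48]
[np.float64(0.125), 0, 0, 1.01, -1.11, -0.34]
[np.float64(0.125), 0, 0, 1.01, -1.14, -0.2]
[np.float64(0.125), 0, 0, 1.01, -1.16, -0.06]
[np.float64(0.125), 0, 0, 1.01, -1.16, 0.09]
```

>>> arm_command(series=[[[0.125,0,0,1.0,-0.7,-0.93,0.6],[0.125,0,0,1.0,-0.81,-0.83,0.6],[0.125,0,0,1.0,-0.91,-0.72,0.6],[0.125,0,0,1.0,-0.99,-0.61,0.6],[0.125,0,0,1.0,-1.06,-0.48,0.6],[0.125,0,0,1.0,-1.11,-0.34,0.6],[0.125,0,0,1.0,-1.14,-0.2,0.6],[0.125,0,0,1.0,-1.16,-0.06,0.6],[0.125,0,0,1.0,-1.16,0.09,0.6],[0,0,0,0,0,0,0.6]]])

```text
time: 3.8
tool_pos: [0.4579, 0.2776, 0.1234]
tcp_rot: [2.123, 0.141, -2.186]
wrist_force: [-0.3, -0.1, 0.4]
width: 0.6
```

Run:
```python
from h import *
goal([.478,.2618,.043],9.3,1)
c=info("wrist"); img,d=bot.read_camera("wrist"); cv2.imwrite("pics/w2.png",img); np.savez("w2.npz",p=img,d=d,K=c[0],D=c[1],T=c[2])
P=cloud(c,d); Z=P[...,2]; hsv=cv2.cvtColor(img,cv2.COLOR_BGR2HSV)
hm=(hsv[...,0]<14)&(hsv[...,1]>130)&(Z>.045)&(Z<.056)&(np.hypot(P[...,0]-.478,P[...,1]-.262)<.05)
g=P[hm]; print("handle",cv2.minAreaRect((g[:,:2]*1000).astype(np.float32)),g.mean(0))
g=P[(Z>.069)&(Z<.076)&(np.hypot(P[...,0]-.573,P[...,1]-.278)<.03)]
if len(g): print(cv2.minEnclosingCircle((g[:,:2]*1000).astype(np.float32)))
ym=(hsv[...,0]>14)&(hsv[...,0]<32)&(hsv[...,1]>110)&(Z>.052)&(Z<.07)&(np.hypot(P[...,0]-.573,P[...,1]-.278)<.045)
k,l,stt,cen=cv2.connectedComponentsWithStats(ym.astype(np.uint8))
for i in range(1,k):
  if stt[i,4]>3: print("lug",stt[i,4],cen[i].round(1),P[l==i].mean(0).round(4))
```

```text
t 3.8 p [0.4579 0.2776 0.1234] F [-0.3 -0.1  0.4] T [-0.08  0.01 -0.01] w 0.6 q [0.49 0.11 1.99 0.01 1.07 1.92]
turn [-0.033   0.0289  0.0035] shift_cm [ 7.981  1.849 -2.019]
handle ((477.15179443359375, 263.0544738769531), (61.84056091308594, 15.6013765335083), 8.349345207214355) [0.47926435 0.26362848 0.05095125]
((571.787353515625, 277.8613586425781), 25.49555015563965)
lug 230 [317.6  13. ] [0.5914 0.2534 0.0634]
lug 226 [233.8  15.1] [0.5831 0.3064 0.0632]
lug 197 [276.6  88.6] [0.5419 0.2727 0.0634]
```

View pics/w2.png

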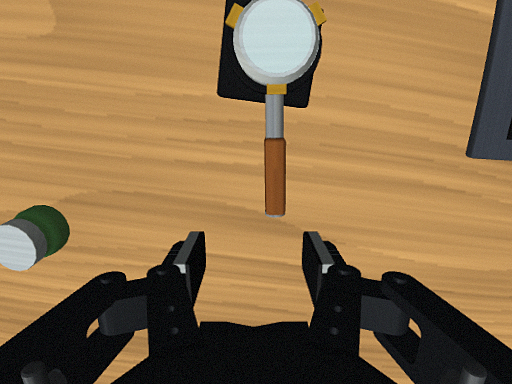

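Run:
```python
from h import *
goal([.4773,.263,.043],8.7,1)
```

```text
t 3.85 p [0.4585 0.2773 0.1241] F [-0.2 -0.8 -0.9] T [-0.07  0.06 -0.04] w 0.6 q [0.49 0.11 1.99 0.01 1.07 1.92]
turn [-0.02    0.0279  0.0034] shift_cm [ 8.059  1.687 -1.897]
```

>>> arm_command(series=[[[-0.02,0.028,0.003,2.0,1.69,-1.9,0.6],[0,0,0,2,0,0,0.6],[0,0,0,0,0,0,0.6]]])

```text
time: 4.15
tool_pos: [0.4798, 0.264, 0.0853]
tcp_rot: [2.141, 0.179, -2.131]
wrist_force: [-0.1, -0.5, -0.3]
width: 0.598
```

Run:
```python
from h import *
goal([.4773,.263,.043],8.7,1)
```

```text
t 4.15 p [0.4798 0.264  0.0853] F [-0.1 -0.5 -0.3] T [-0.03 -0.05 -0.02] w 0.598 q [ 0.46  0.15  2.02 -0.    0.97  1.86]
turn [ 0.0137 -0.0048  0.0011] shift_cm [4.229 0.064 0.281]
```

>>> arm_command(series=[[[0.014,-0.005,0,1.5,0.06,0.28,0.6],[0,0,0,1.5,0,0,0.6],[0,0,0,1.2,0,0,0.6],[0,0,0,0,0,0,0.6]]])

```text
time: 4.55
tool_pos: [0.4781, 0.2634, 0.0429]
tcp_rot: [2.145, 0.168, -2.14]
wrist_force: [-1.5, 0.4, -0.7]
width: 0.604
```

Run:
```python
from h import *
goal([.4773,.263,.043],8.7,1)
```

```text
t 4.55 p [0.4781 0.2634 0.0429] F [-1.5  0.4 -0.7] T [0.03 0.02 0.01] w 0.604 q [0.46 0.21 2.04 0.   0.89 1.87]
turn [ 0.0022 -0.0026  0.0021] shift_cm [-0.008  0.032  0.086]
```

Close.

>>> arm_command(series=[[[0.002,-0.003,0.002,0,0.03,0.09,0.35],[0,0,0,0,0,0,0.1],[0,0,0,0,0,0,0],[0,0,0,0,0,0,0],[0,0,0,0,0,0,0],[0,0,0,0,0,0,0],[0,0,0,0,0,0,0]]], newtons=70)

```text
time: 5.25
tool_pos: [0.4777, 0.2634, 0.044]
tcp_rot: [2.142, 0.164, -2.142]
wrist_force: [0.4, 0.3, -0.5]
width: 0.15
```

Run:
```python
from h import *
goal([.4773,.263,.043],8.7,1)
```

```text
t 5.25 p [0.4777 0.2634 0.044 ] F [ 0.4  0.3 -0.5] T [-0.02  0.08  0.  ] w 0.15 q [0.46 0.21 2.04 0.   0.89 1.88]
turn [ 0.0007 -0.0001  0.0003] shift_cm [0.104 0.035 0.042]
```

>>> arm_command(series=[[[0,0,0,-0.5,0,0,0],[0,0,0,-1,0,0,0],[0,0,0,-2,0,0,0],[0,0,0,-2,0,0,0],[0,0,0,-1.4,0,0,0],[0,0,0,0,0,0,0]]])

```text
time: 5.85
tool_pos: [0.4772, 0.2632, 0.1173]
tcp_rot: [2.141, 0.164, -2.143]
wrist_force: [0.6, 0.6, -1.3]
width: 0.147
```

```bash
cat >> h.py <<'E'
def mag(name,save=None,zr=(0,.25),near=None):
    """lug centroids by yellow mask and lens-top plane; near = xy guess"""
    c=info(name); img,d=bot.read_camera(name); P=cloud(c,d); Z=P[...,2]; hsv=cv2.cvtColor(img,cv2.COLOR_BGR2HSV)
    if save: cv2.imwrite("pics/"+save+".png",img); np.savez(save+".npz",p=img,d=d,K=c[0],D=c[1],T=c[2])
    nr=np.hypot(P[...,0]-near[0],P[...,1]-near[1])
    ym=(hsv[...,0]>14)&(hsv[...,0]<32)&(hsv[...,1]>110)&(Z>zr[0])&(Z<zr[1])&(nr<.045)
    k,l,stt,cen=cv2.connectedComponentsWithStats(ym.astype(np.uint8)); L=[]
    for i in range(1,k):
        if stt[i,4]>5: q=P[l==i].mean(0); L.append(q); print("  lug",stt[i,4],cen[i].round(1),q.round(4))
    zmax=zr[1]
    g=P[(nr<.022)&(Z>zr[0])&(Z<zr[1])]
    if len(g)>30:
        zt=np.median(g[:,2]); g=g[abs(g[:,2]-zt)<.006]; A=np.c_[g[:,:2]-g[:,:2].mean(0),np.ones(len(g))]; s=np.linalg.lstsq(A,g[:,2],rcond=None)[0]
        print("  top plane",len(g),g.mean(0).round(4),"slope xy",s[:2].round(4))
    return L
E
python3 - <<'E'
from h import *
s,Rm,p=rep(); a=8.7; ax=p[:2]+.096*np.array([np.cos(np.radians(a)),np.sin(np.radians(a))])
print(ax); 
for n in("wrist","scene","side"): print(n); mag(n,n+"3",(.115,.16),ax)
E
```

```text
t 5.85 p [0.4772 0.2632 0.1173] F [ 0.6  0.6 -1.3] T [0.  0.1 0. ] w 0.147 q [0.46 0.11 1.99 0.   1.04 1.88]
[0.57210155 0.27774896]
wrist
  lug 335 [184.3   9.7] [0.5806 0.3072 0.1346]
  lug 346 [321.7   9.7] [0.5891 0.252  0.1346]
  lug 7 [182.  51.] [0.5674 0.3107 0.1181]
  lug 6 [183.   58.5] [0.5641 0.3098 0.1185]
  lug 7 [322.7  65. ] [0.5712 0.2442 0.1185]
  lug 6 [299.5 107. ] [0.5505 0.2515 0.1187]
  lug 461 [253.4 117.9] [0.5421 0.2729 0.1357]
  top plane 9272 [0.5697 0.2774 0.1438] slope xy [-0.0216 -0.0033]
scene
  lug 10 [356.8 185.3] [0.585  0.3079 0.1335]
  lug 11 [336. 187.] [0.594  0.2547 0.1335]
  top plane 120 [0.5726 0.2781 0.1431] slope xy [-0.0167  0.0099]
side
  lug 7 [228.4 246.3] [0.5921 0.2523 0.1325]
  lug 24 [249.3 257.6] [0.5404 0.2731 0.1334]
  lug 26 [225.7 267.3] [0.5836 0.3054 0.1292]
  top plane 269 [0.5722 0.2784 0.1414] slope xy [-0.0293 -0.0179]
```

View pics/wrist3.png

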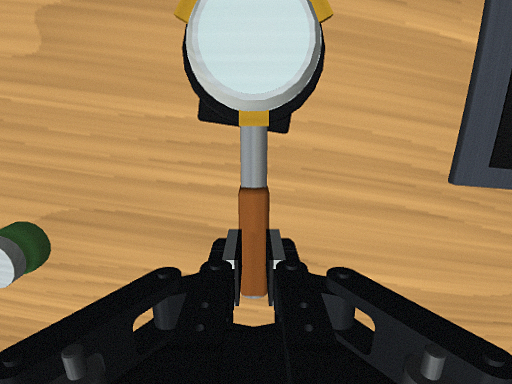

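Run:
```python
from h import *
plan([.4929,.0447,.112],-20.2,12,1)
```

```text
t 6.0 p [0.475  0.2621 0.114 ] F [ 0.3 -0.  -2.4] T [-0.04  0.06  0.03] w 0.152 q [0.46 0.12 2.   0.   1.04 1.88]
turn total 0.505
[np.float64(0.042), 0, 0, 0.02, 1.81, 0.13]
[np.float64(0.042), 0, 0, 0.02, 1.82, 0.05]
[np.float64(0.042), 0, 0, 0.02, 1.82, -0.02]
[np.float64(0.042), 0, 0, 0.02, 1.82, -0.1]
[np.float64(0.042), 0, 0, 0.02, 1.81, -0.18]
[np.float64(0.042), 0, 0, 0.02, 1.8, -0.25]
[np.float64(0.042), 0, 0, 0.02, 1.79, -0.33]
[np.float64(0.042), 0, 0, 0.02, 1.77, -0.4]
[np.float64(0.042), 0, 0, 0.02, 1.75, -0.48]
[np.float64(0.042), 0, 0, 0.02, 1.73, -0.55]
[np.float64(0.042), 0, 0, 0.02, 1.71, -0.62]
[np.float64(0.042), 0, 0, 0.02, 1.68, -0.7]
```

>>> arm_command(series=[[[0.042,0.02,0,0.02,1.5,0.13,0],[0.042,0,0,0.02,1.82,0.05,0],[0.042,0,0,0.02,1.82,-0.02,0],[0.042,0,0,0.02,1.82,-0.1,0],[0.042,0,0,0.02,1.81,-0.18,0],[0.042,0,0,0.02,1.8,-0.25,0],[0.042,0,0,0.02,1.79,-0.33,0],[0.042,0,0,0.02,1.77,-0.4,0],[0.042,0,0,0.02,1.75,-0.48,0],[0,0,0,0,0,0,0]]])

```text
time: 7.0
tool_pos: [0.4742, 0.087, 0.0992]
tcp_rot: [-2.088, 0.277, 2.094]
wrist_force: [-0.8, 0.9, -1.8]
width: 0.148
```

Run:
```python
from h import *
plan([.4929,.0447,.112],-20.2,3,1)
c=info("side"); img,d=bot.read_camera("side"); cv2.imwrite("pics/s4.png",img[140:300,150:350].repeat(3,0).repeat(3,1))
```

```text
t 7.0 p [0.4742 0.087  0.0992] F [-0.8  0.9 -1.8] T [0.05 0.09 0.02] w 0.148 q [ 0.14  0.02  2.13 -0.01  1.    1.97]
turn total 0.1
[np.float64(0.033), 0, 0, -0.43, 1.21, -0.95]
[np.float64(0.033), 0, 0, -0.43, 1.18, -0.99]
[np.float64(0.033), 0, 0, -0.43, 1.14, -1.03]
```

View pics/s4.png

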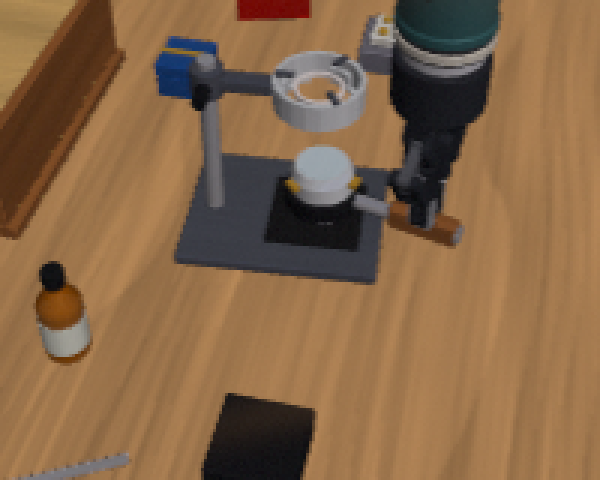

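>>> arm_command(series=[[[0.033,0,0,-0.1,1.21,-0.95,0],[0.033,0,0,-0.1,1.18,-0.99,0],[0.033,0,0,-0.1,1.14,-1.03,0],[0,0,0,-0.1,0,0,0],[0,0,0,-0.1,0,0,0]]])

```text
time: 7.55
tool_pos: [0.4914, 0.0442, 0.1023]
tcp_rot: [-2.024, 0.376, 2.038]
wrist_force: [-0.3, -0.2, -1.1]
width: 0.147
```

Run:
```python
from h import *
goal([.4929,.0447,.112],-20.2,1)
for n in("wrist","side","scene"): print(n); mag(n,n+"5",(.09,.149),(.5825,.0117))
goal([.4929,.0447,.112],-20.2,1)
```

```text
t 7.55 p [0.4914 0.0442 0.1023] F [-0.3 -0.2 -1.1] T [0.1  0.08 0.01] w 0.147 q [ 0.04  0.04  2.1  -0.01  1.01  1.98]
turn [-0.0039  0.0047 -0.0106] shift_cm [-0.969 -0.093 -0.12 ]
wrist
  lug 232 [187.3   8.5] [0.6034 0.0306 0.1189]
  lug 141 [317.6   6.9] [ 0.5854 -0.0191  0.1196]
  lug 441 [253.6 118.1] [0.5529 0.0208 0.1206]
  top plane 7504 [0.5825 0.0113 0.1283] slope xy [-0.0312 -0.0035]
side
  lug 19 [266.4 186.4] [0.5518 0.0169 0.1167]
  lug 16 [245.5 186.3] [0.6067 0.0297 0.1169]
scene
  lug 8 [227.5 190.5] [ 0.5914 -0.0178  0.1195]
t 7.7 p [0.4914 0.0447 0.1025] F [ 0.4  0.1 -1.1] T [0.05 0.12 0.01] w 0.147 q [ 0.05  0.04  2.1  -0.01  1.01  1.98]
turn [-0.0027  0.0042 -0.0106] shift_cm [-0.952 -0.046 -0.14 ]
```

View pics/wrist5.png

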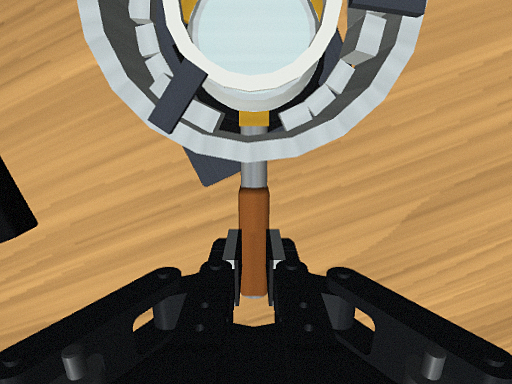

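>>> arm_command(series=[[[-0.003,0.025,-0.01,-0.6,-0.05,-0.14,0],[0,0,0,-0.5,0,0,0],[0,0,0,-0.5,0,0,0],[0,0,0,-0.1,0,0,0]]])

```text
time: 8.1
tool_pos: [0.4921, 0.046, 0.1209]
tcp_rot: [-2.056, 0.363, 2.009]
wrist_force: [0.4, 1.1, -0.7]
width: 0.147
```

Run:
```python
from h import *
goal([.4929,.0447,.118],-20.2,1)
for n in("wrist","side","scene"): print(n); mag(n,n+"6",(.09,.155),(.5825,.0117))
goal([.4929,.0447,.118],-20.2,1)
z=np.load("wrist6.npz"); c=(z["K"],z["D"],z["T"]); P=cloud(c,z["d"]); Z=P[...,2]
q=P[(Z>.172)&(Z<.1785)&(np.hypot(P[...,0]-.5825,P[...,1]-.0117)<.046)]; r=np.hypot(q[:,0]-.5825,q[:,1]-.0117); print(np.percentile(r,[5,50,95]))
from scipy.optimize import least_squares
a=np.arctan2(q[:,1]-.0117,q[:,0]-.5825)%(2*np.pi)
e=np.array([q[s][r[s].argsort()[-3:]].mean(0) for k in np.arange(0,2*np.pi,.08) for s in [(a>=k)&(a<k+.08)] if s.sum()>6])
f=least_squares(lambda t:np.hypot(e[:,0]-t[0],e[:,1]-t[1])-.041,[.5825,.0117],loss="soft_l1",f_scale=.001); print(len(e),f.x.round(4), np.abs(f.fun).mean())
```

```text
t 8.1 p [0.4921 0.046  0.1209] F [ 0.4  1.1 -0.7] T [0.04 0.15 0.04] w 0.147 q [ 0.05  0.    2.11 -0.01  1.01  1.97]
turn [ 0.0027 -0.0227  0.0006] shift_cm [ 0.296  0.093 -0.107]
wrist
  lug 202 [183.1   9.7] [0.6038 0.0349 0.141 ]
  lug 42 [329.9  11.3] [ 0.5829 -0.0211  0.1405]
  lug 455 [253.2 118.1] [0.5533 0.0231 0.1408]
  top plane 7431 [0.5817 0.0112 0.1497] slope xy [-0.0023  0.0025]
side
  lug 6 [266.7 182.2] [0.5506 0.0234 0.1371]
  top plane 34 [0.5869 0.0007 0.1505] slope xy [-0.0051  0.0351]
scene
  lug 8 [247.6 186.8] [0.6069 0.0347 0.1402]
t 8.25 p [0.4918 0.0458 0.1201] F [ 0.1 -0.1 -2. ] T [0.09 0.16 0.01] w 0.148 q [ 0.05  0.    2.11 -0.01  1.01  1.97]
turn [ 0.0025 -0.0216  0.    ] shift_cm [ 0.212  0.064 -0.14 ]
[0.02673395 0.03785015 0.04100814]
42 [0.5822 0.0108] 0.00019829730956903168
```

View pics/wrist6.png

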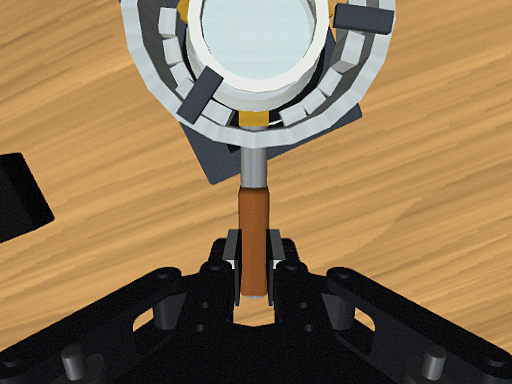

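>>> arm_command(series=[[[0.0,0.0,0,-0.4,0.11,-0.1,0],[0,0,0,-0.4,0,0,0],[0,0,0,-0.1,0,0,0]]])

```text
time: 8.55
tool_pos: [0.4917, 0.0443, 0.1291]
tcp_rot: [-2.053, 0.364, 2.012]
wrist_force: [-0.1, -0.8, -1.9]
width: 0.149
```

Run:
```python
from h import *
goal([.4929,.0447,.130],-20.2,1)
c=info("wrist"); img,d=bot.read_camera("wrist"); cv2.imwrite("pics/w7.png",cv2.resize(img[0:150,100:420],None,fx=2.5,fy=2.5,interpolation=cv2.INTER_CUBIC))
```

```text
t 8.55 p [0.4917 0.0443 0.1291] F [-0.1 -0.8 -1.9] T [0.05 0.11 0.03] w 0.149 q [ 0.05 -0.01  2.1  -0.01  1.03  1.97]
turn [ 0.0025 -0.0202 -0.0006] shift_cm [-0.086 -0.075 -0.102]
```

View pics/w7.png

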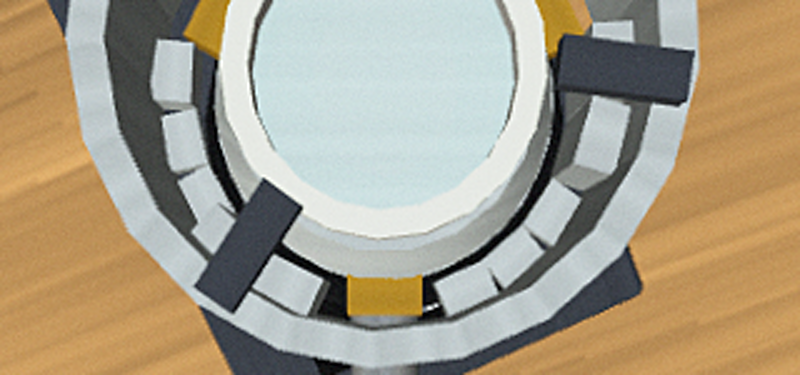

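>>> arm_command(series=[[[0,0,0,-0.3,-0.02,-0.05,0],[0,0,0,-0.2,0,0,0]]])

```text
time: 8.8
tool_pos: [0.492, 0.0443, 0.1342]
tcp_rot: [-2.052, 0.364, 2.013]
wrist_force: [0.0, 0.2, -1.0]
width: 0.15
```

Run:
```python
from h import *
goal([.4929,.0447,.141],-20.2,1)
```

```text
t 8.8 p [0.492  0.0443 0.1342] F [ 0.   0.2 -1. ] T [ 0.    0.12 -0.02] w 0.15 q [ 0.05 -0.01  2.09 -0.01  1.04  1.97]
turn [ 0.0023 -0.0197 -0.0008] shift_cm [-0.682 -0.068 -0.085]
```

>>> arm_command(series=[[[0,0,0,-0.2,0,0,0],[0,0,0,-0.2,0,0,0]]])

```text
time: 9.0
tool_pos: [0.4914, 0.0444, 0.138]
tcp_rot: [-2.051, 0.364, 2.014]
wrist_force: [1.2, -0.5, -2.8]
width: 0.149
```

Run:
```python
from h import *
goal([.4929,.0447,.141],-20.2,1)
c=info("wrist"); img,d=bot.read_camera("wrist"); cv2.imwrite("pics/w8.png",cv2.resize(img[0:150,100:420],None,fx=2.5,fy=2.5,interpolation=cv2.INTER_CUBIC))
```

```text
t 9.0 p [0.4914 0.0444 0.138 ] F [ 1.2 -0.5 -2.8] T [0.14 0.11 0.03] w 0.149 q [ 0.05 -0.02  2.09 -0.01  1.05  1.97]
turn [ 0.0023 -0.0185 -0.0011] shift_cm [-0.297 -0.077 -0.137]
```

View pics/w8.png

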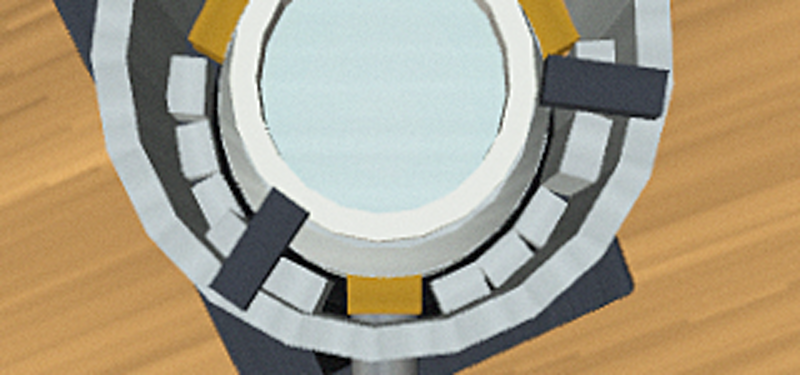

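>>> arm_command(series=[[[0,0,0,-0.25,-0.03,-0.06,0],[0,0,0,-0.25,0,0,0]]])

```text
time: 9.25
tool_pos: [0.4911, 0.0445, 0.1427]
tcp_rot: [-2.049, 0.365, 2.016]
wrist_force: [0.3, 0.6, -4.0]
width: 0.148
```

Run:
```python
from h import *
goal([.4929,.0447,.141],-20.2,1)
L=mag("wrist","w9",(.13,.175),(.5825,.0117))
```

```text
t 9.25 p [0.4911 0.0445 0.1427] F [ 0.3  0.6 -4. ] T [0.11 0.15 0.07] w 0.148 q [ 0.05 -0.02  2.08 -0.01  1.07  1.97]
turn [ 0.0023 -0.0166 -0.0018] shift_cm [ 0.172 -0.078 -0.156]
  lug 364 [186.7  10.8] [0.6037 0.0326 0.1577]
  lug 359 [319.2  10.6] [ 0.5846 -0.0198  0.1578]
  lug 441 [253.5 117.4] [0.5527 0.0214 0.1599]
  top plane 9023 [0.5804 0.0124 0.1681] slope xy [-0.0696  0.0464]
```

>>> arm_command(series=[[[0,0,0,-0.03,0,0,0],[0,0.035,0,-0.03,-0.03,-0.06,0],[0,0,0,-0.03,0,0,0]]], newtons=115)

```text
time: 9.6
tool_pos: [0.4916, 0.0444, 0.1435]
tcp_rot: [-2.087, 0.372, 1.983]
wrist_force: [-0.4, -0.0, -4.3]
width: 0.123
```

Run:
```python
from h import *
goal([.4929,.0447,.141],-20.2,1)
L=mag("wrist","w10",(.13,.175),(.5825,.0117))
print(np.mean(L,0)-[0,0,.0224]); cv2.imwrite("pics/w10.png",cv2.resize(cv2.imread("pics/w10.png")[0:150,100:420],None,fx=2.5,fy=2.5,interpolation=cv2.INTER_CUBIC))
```

```text
t 9.6 p [0.4916 0.0444 0.1435] F [-0.4 -0.  -4.3] T [ 0.18  0.46 -0.03] w 0.123 q [ 0.06 -0.04  2.1  -0.03  1.03  1.99]
turn [ 0.002  -0.0517 -0.0022] shift_cm [ 0.256 -0.07  -0.096]
  lug 383 [187.9  11.2] [0.6038 0.0324 0.1613]
  lug 378 [318.6  11. ] [ 0.5848 -0.0197  0.1613]
  lug 446 [253.6 117.2] [0.5526 0.0214 0.1623]
  top plane 8640 [0.5805 0.0123 0.1711] slope xy [-0.0429  0.0333]
[0.58041163 0.01135954 0.13924966]
```

View pics/w10.png

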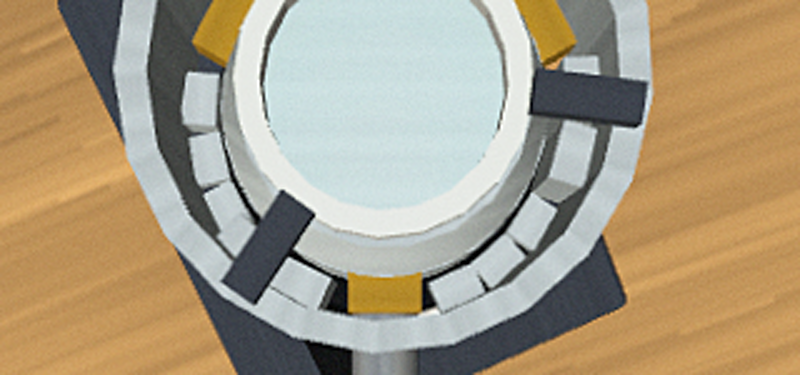

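>>> arm_command(series=[[[0,0,0,-0.08,0,0,0],[-0.05,0,0,-0.03,0.48,-0.01,0],[-0.05,0,0,-0.03,0.48,-0.01,0]]])

```text
time: 9.95
tool_pos: [0.4885, 0.0357, 0.1448]
tcp_rot: [-2.145, 0.273, 2.046]
wrist_force: [-0.3, 0.3, -4.1]
width: 0.122
```

```bash
cat >> h.py <<'E'
def cyc(C=(.5822,.0112),r=.0955):
    """state relative to the collar axis: handle angle from entry, radius error, yaw error; corrections in tool axes"""
    s,Rm,p=rep(); v=p[:2]-C; phi=np.degrees(np.arctan2(v[1],v[0]))%360; z=Rm[:,2]; ty=np.degrees(np.arctan2(z[1],z[0]))%360
    F=np.array(s["wrist_force"]); G=Rm.T@F
    axis=p[:2]-r*z[:2]/np.linalg.norm(z[:2]); e=np.array([C[0]-axis[0],C[1]-axis[1],0])
    tq=-(v[0]*F[1]-v[1]*F[0])
    print("turned(tool yaw)",round(ty-159.8,2),"deg; pos angle",round(phi-159.8,2),"axis err mm",(e*1000).round(2)[:2],"-> tool shift cm",(Rm.T@e*100).round(3),"F tool",G.round(1),"tip up",(np.degrees(Rm[2,2])).round(2),"T tool",(Rm.T@np.array(s["torque"])).round(2),"Fy*r",round(G[1]*r,2))
E
python3 - <<'E'
from h import *
cyc()
E
```

```text
t 9.95 p [0.4885 0.0357 0.1448] F [-0.3  0.3 -4.1] T [0.3  0.38 0.05] w 0.122 q [ 0.04 -0.05  2.11 -0.02  1.04  1.87]
turned(tool yaw) 6.07 deg; pos angle 5.53 axis err mm [ 1.04 -1.22] -> tool shift cm [ 0.007  0.093 -0.131] F tool [ 4.  -0.3  0.5] tip up -2.75 T tool [-0.04 -0.45 -0.2 ] Fy*r -0.02
```

>>> arm_command(series=[[[-0.05,0,0,-0.02,0.52,-0.05,0],[-0.05,0,0,-0.02,0.5,-0.02,0],[-0.05,0,0,-0.02,0.49,-0.01,0],[-0.05,0,0,-0.02,0.48,-0.01,0]]])

```text
time: 10.35
tool_pos: [0.4853, 0.016, 0.1452]
tcp_rot: [-2.255, 0.059, 2.164]
wrist_force: [0.6, 0.6, -5.2]
width: 0.121
```

Run:
```python
from h import *
cyc((.5822,.0110),.0965)
L=mag("wrist","w11",(.13,.175),(.5822,.0110)); print(np.mean(L,0)-[0,0,.0224])
cv2.imwrite("pics/w11.png",cv2.resize(cv2.imread("pics/w11.png")[0:150,100:420],None,fx=2.5,fy=2.5,interpolation=cv2.INTER_CUBIC))
```

```text
t 10.35 p [0.4853 0.016  0.1452] F [ 0.6  0.6 -5.2] T [ 0.11  0.22 -0.04] w 0.121 q [-0.01 -0.06  2.11 -0.02  1.05  1.61]
turned(tool yaw) 18.06 deg; pos angle 17.24 axis err mm [ 0.47 -1.41] -> tool shift cm [ 0.004  0.139 -0.052] F tool [ 5.3 -0.7 -0.3] tip up -2.36 T tool [ 0.04 -0.23 -0.1 ] Fy*r -0.07
  lug 396 [187.4  11. ] [0.5958 0.0396 0.1616]
  lug 269 [320.1  11.3] [ 0.5936 -0.0166  0.1623]
  lug 446 [252.8 116.9] [0.5506 0.0137 0.1632]
  top plane 7758 [0.5805 0.011  0.1716] slope xy [-0.0486 -0.0037]
[0.58001347 0.01223276 0.13994236]
```

View pics/w11.png

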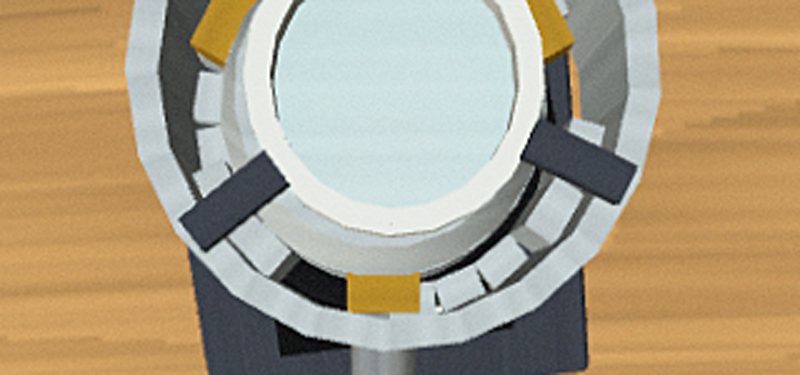

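>>> arm_command(series=[[[-0.05,0,0,-0.01,0.54,-0.02,0],[-0.05,0,0,-0.01,0.51,-0.02,0],[-0.05,0,0,-0.01,0.5,-0.02,0],[-0.05,0,0,-0.01,0.49,-0.02,0]]])

```text
time: 10.8
tool_pos: [0.4861, -0.0045, 0.1455]
tcp_rot: [2.163, 0.16, -2.088]
wrist_force: [-0.1, 0.5, -4.2]
width: 0.123
```

Run:
```python
from h import *
cyc((.5822,.0110),.0965)
L=mag("wrist","w12",(.13,.175),(.5822,.0110)); print(np.mean(L,0)-[0,0,.0224])
cv2.imwrite("pics/w12.png",cv2.resize(cv2.imread("pics/w12.png")[0:150,100:420],None,fx=2.5,fy=2.5,interpolation=cv2.INTER_CUBIC))
```

```text
t 10.8 p [ 0.4861 -0.0045  0.1455] F [-0.1  0.5 -4.2] T [0.06 0.31 0.01] w 0.123 q [-0.05 -0.05  2.11 -0.01  1.05  1.36]
turned(tool yaw) 29.85 deg; pos angle 29.38 axis err mm [ 0.95 -0.66] -> tool shift cm [ 0.004  0.081 -0.082] F tool [ 4.1 -0.6  0.2] tip up -1.92 T tool [-0.01 -0.29 -0.11] Fy*r -0.06
  lug 401 [186.9  11.1] [0.5894 0.0416 0.1609]
  lug 265 [319.5  11.1] [ 0.5988 -0.0138  0.1619]
  lug 452 [252.5 116.9] [0.5505 0.0069 0.1628]
  top plane 8045 [0.5802 0.0105 0.1713] slope xy [-0.06   -0.0195]
[0.579578   0.01155654 0.13943981]
```

View pics/w12.png

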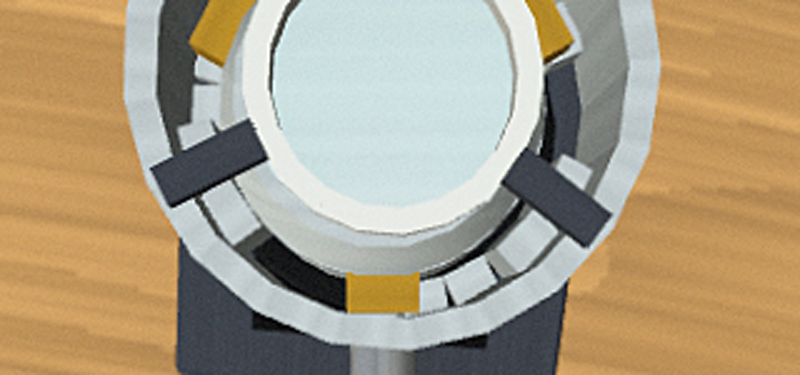

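>>> arm_command(series=[[[-0.05,0.005,0,0,0.51,-0.04,0],[-0.05,0.005,0,0,0.5,-0.03,0],[-0.04,0.005,0,0,0.4,-0.02,0]]])

```text
time: 11.15
tool_pos: [0.4894, -0.018, 0.1452]
tcp_rot: [2.094, 0.302, -1.999]
wrist_force: [0.3, 0.9, -5.2]
width: 0.126
```

Run:
```python
from h import *
cyc((.5822,.0110),.0965)
L=mag("wrist","w13",(.13,.175),(.5822,.0110)); print(np.mean(L,0)-[0,0,.0224])
cv2.imwrite("pics/w13.png",cv2.resize(cv2.imread("pics/w13.png")[0:150,100:420],None,fx=2.5,fy=2.5,interpolation=cv2.INTER_CUBIC))
```

```text
t 11.15 p [ 0.4894 -0.018   0.1452] F [ 0.3  0.9 -5.2] T [0.08 0.35 0.07] w 0.126 q [-0.08 -0.05  2.11 -0.01  1.04  1.18]
turned(tool yaw) 38.01 deg; pos angle 37.57 axis err mm [ 0.88 -0.5 ] -> tool shift cm [ 0.005  0.075 -0.069] F tool [ 5.2 -0.9 -0.4] tip up -2.44 T tool [-0.07 -0.31 -0.18] Fy*r -0.09
  lug 400 [187.2  11.1] [0.5851 0.0424 0.1611]
  lug 255 [319.4  11. ] [ 0.6022 -0.0111  0.1624]
  lug 440 [253.  116.8] [0.5515 0.0023 0.1633]
  top plane 7781 [0.5805 0.0103 0.1714] slope xy [-0.0456 -0.0269]
[0.57960014 0.01118829 0.13986851]
```

View pics/w13.png

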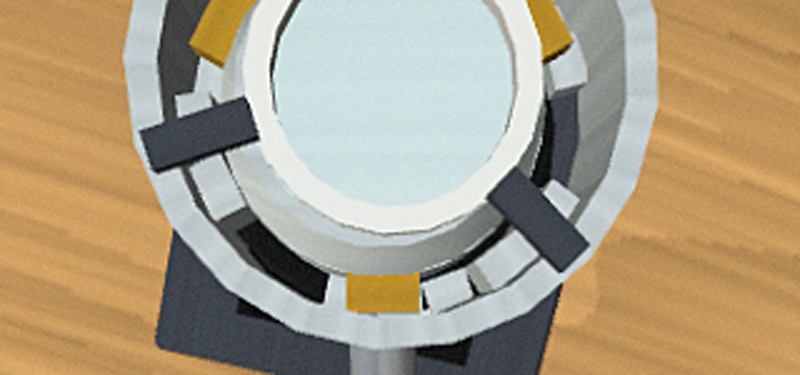

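>>> arm_command(series=[[[-0.03,0,0,0,0.32,-0.03,0],[-0.03,0.003,0,0,0.3,-0.02,0],[-0.03,0.003,0,0,0.3,-0.02,0],[-0.02,0,0,0,0.2,-0.01,0]]])

```text
time: 11.6
tool_pos: [0.493, -0.0279, 0.1448]
tcp_rot: [2.031, 0.403, -1.936]
wrist_force: [0.4, 0.5, -5.1]
width: 0.123
```

Run:
```python
from h import *
cyc((.5822,.0110),.0965)
```

```text
t 11.6 p [ 0.493  -0.0279  0.1448] F [ 0.4  0.5 -5.1] T [0.04 0.38 0.05] w 0.123 q [-0.11 -0.05  2.1  -0.    1.03  1.05]
turned(tool yaw) 44.17 deg; pos angle 43.77 axis err mm [ 0.99 -0.31] -> tool shift cm [ 0.005  0.068 -0.078] F tool [ 5.1 -0.5 -0.4] tip up -2.43 T tool [-0.06 -0.33 -0.19] Fy*r -0.05
```

>>> arm_command(series=[[[-0.02,0,0,-0.02,0.2,-0.02,0],[-0.02,0.002,0,-0.02,0.2,-0.02,0],[-0.015,0,0,-0.02,0.15,-0.01,0]]])

```text
time: 11.9
tool_pos: [0.4954, -0.0327, 0.1452]
tcp_rot: [1.996, 0.454, -1.903]
wrist_force: [-0.2, 1.3, -4.7]
width: 0.124
```

Run:
```python
from h import *
cyc((.5822,.0110),.0965)
L=mag("wrist","w14",(.13,.175),(.5822,.0110)); print(np.mean(L,0)-[0,0,.0224])
cv2.imwrite("pics/w14.png",cv2.resize(cv2.imread("pics/w14.png")[0:150,100:420],None,fx=2.5,fy=2.5,interpolation=cv2.INTER_CUBIC))
```

```text
t 11.9 p [ 0.4954 -0.0327  0.1452] F [-0.2  1.3 -4.7] T [-0.05  0.44  0.08] w 0.124 q [-0.12 -0.04  2.1  -0.    1.03  0.98]
turned(tool yaw) 47.42 deg; pos angle 46.94 axis err mm [ 1.02 -0.39] -> tool shift cm [ 0.005  0.081 -0.072] F tool [ 4.7 -1.4 -0.2] tip up -2.36 T tool [-0.09 -0.41 -0.16] Fy*r -0.13
  lug 373 [187.1  10.9] [0.5798 0.0425 0.1611]
  lug 248 [320.2  11. ] [ 0.6055 -0.0076  0.1625]
  lug 429 [252.8 117.2] [ 0.553  -0.0024  0.163 ]
  top plane 7711 [0.5807 0.01   0.1714] slope xy [-0.0374 -0.0356]
[0.57942575 0.01085353 0.1397934 ]
```

View pics/w14.png

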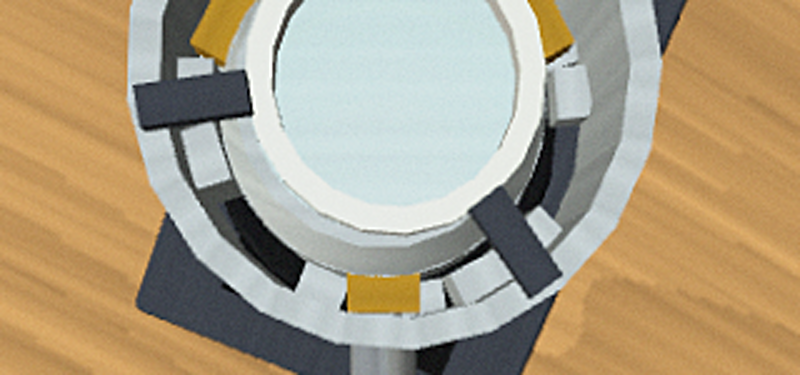

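>>> arm_command(series=[[[-0.02,0,0,-0.01,0.21,-0.02,0],[-0.02,0.002,0,-0.02,0.2,-0.02,0],[-0.02,0,0,-0.01,0.2,-0.02,0],[-0.015,0,0,-0.01,0.15,-0.01,0]]])

```text
time: 12.35
tool_pos: [0.4999, -0.0396, 0.1459]
tcp_rot: [1.947, 0.523, -1.852]
wrist_force: [0.1, 0.4, -3.9]
width: 0.123
```

Run:
```python
from h import *
cyc((.5822,.0110),.0965)
```

```text
t 12.35 p [ 0.4999 -0.0396  0.1459] F [ 0.1  0.4 -3.9] T [-0.04  0.36 -0.04] w 0.123 q [-0.13 -0.03  2.09  0.    1.03  0.88]
turned(tool yaw) 52.07 deg; pos angle 51.8 axis err mm [ 0.37 -0.32] -> tool shift cm [ 0.002  0.047 -0.015] F tool [ 3.9 -0.4 -0.2] tip up -2.33 T tool [ 0.03 -0.33 -0.16] Fy*r -0.04
```

>>> arm_command(series=[[[-0.013,0,0,0.02,0.13,-0.01,0],[-0.013,0,0,0,0.13,-0.01,0]]])

```text
time: 12.55
tool_pos: [0.5021, -0.0419, 0.146]
tcp_rot: [1.929, 0.546, -1.834]
wrist_force: [-0.6, 0.5, -4.7]
width: 0.124
```

Run:
```python
from h import *
cyc((.5822,.0110),.0965)
L=mag("wrist","w15",(.13,.175),(.5822,.0110)); print(np.mean(L,0)-[0,0,.0224])
cv2.imwrite("pics/w15.png",cv2.resize(cv2.imread("pics/w15.png")[0:150,100:420],None,fx=2.5,fy=2.5,interpolation=cv2.INTER_CUBIC))
```

```text
t 12.55 p [ 0.5021 -0.0419  0.146 ] F [-0.6  0.5 -4.7] T [-0.02  0.39 -0.03] w 0.124 q [-0.13 -0.03  2.09  0.    1.03  0.85]
turned(tool yaw) 53.68 deg; pos angle 53.64 axis err mm [-0.36 -0.33] -> tool shift cm [-0.002  0.008  0.048] F tool [ 4.6 -0.9  0.4] tip up -2.33 T tool [ 0.03 -0.34 -0.2 ] Fy*r -0.08
  lug 346 [188.8   9.6] [0.5786 0.042  0.1616]
  lug 333 [318.8  11.3] [ 0.6085 -0.0044  0.1629]
  lug 446 [253.2 116.8] [ 0.5562 -0.0054  0.1638]
  top plane 7369 [0.5817 0.0102 0.1716] slope xy [-0.0182 -0.0419]
[0.58107863 0.01076015 0.14037755]
```

View pics/w15.png

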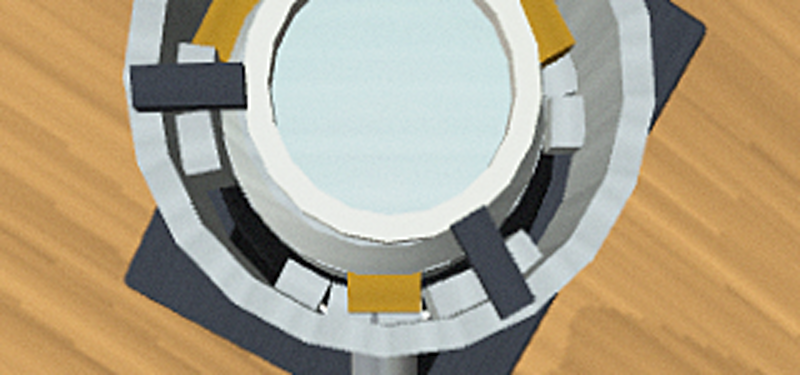

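>>> arm_command(series=[[[-0.012,0,0,0.02,0.12,0.03,0],[-0.012,0,0,0,0.12,0.01,0]]])

```text
time: 12.8
tool_pos: [0.5035, -0.044, 0.1461]
tcp_rot: [1.914, 0.567, -1.818]
wrist_force: [0.5, 1.9, -3.8]
width: 0.124
```

Run:
```python
from h import *
cyc((.5822,.0110),.0965)
```

```text
t 12.8 p [ 0.5035 -0.044   0.1461] F [ 0.5  1.9 -3.8] T [ 0.18  0.42 -0.08] w 0.124 q [-0.14 -0.03  2.08  0.    1.03  0.82]
turned(tool yaw) 55.17 deg; pos angle 55.19 axis err mm [-0.42 -0.26] -> tool shift cm [-0.002 -0.003  0.05 ] F tool [ 3.8 -1.4 -1.4] tip up -2.33 T tool [ 0.09 -0.24 -0.38] Fy*r -0.13
```

>>> arm_command(series=[[[-0.012,0,0,0.02,0.12,0.02,0],[-0.01,0,0,0,0.1,0.01,0]]])

```text
time: 13.0
tool_pos: [0.5042, -0.0449, 0.1457]
tcp_rot: [1.899, 0.589, -1.805]
wrist_force: [-1.4, 3.9, -3.6]
width: 0.121
```

Run:
```python
from h import *
cyc((.5822,.0110),.0965)
```

```text
t 13.0 p [ 0.5042 -0.0449  0.1457] F [-1.4  3.9 -3.6] T [ 0.64  0.55 -0.33] w 0.121 q [-0.14 -0.02  2.08  0.01  1.03  0.79]
turned(tool yaw) 56.47 deg; pos angle 55.82 axis err mm [ 0.24 -1.16] -> tool shift cm [0.001 0.108 0.049] F tool [ 3.5 -4.1 -1. ] tip up -2.32 T tool [ 0.36 -0.08 -0.83] Fy*r -0.39
```

Run:
```python
from h import *
L=mag("wrist","w16",(.13,.175),(.5822,.0110)); print(np.mean(L,0)-[0,0,.0224])
cyc((.5822,.0110),.0965)
cv2.imwrite("pics/w16.png",cv2.resize(cv2.imread("pics/w16.png")[0:150,100:420],None,fx=2.5,fy=2.5,interpolation=cv2.INTER_CUBIC))
```

```text
lug 291 [193.5   8.3] [0.578  0.0413 0.1614]
  lug 387 [322.9  12. ] [ 0.6093 -0.0038  0.163 ]
  lug 437 [256.  116.9] [ 0.5571 -0.0068  0.1637]
  top plane 7432 [0.5816 0.0102 0.1716] slope xy [-0.0184 -0.039 ]
[0.58148658 0.01022892 0.14029846]
t 13.05 p [ 0.5042 -0.045   0.1457] F [-1.2  5.3 -3.4] T [ 0.73  0.49 -0.22] w 0.123 q [-0.14 -0.02  2.08  0.01  1.03  0.79]
turned(tool yaw) 56.49 deg; pos angle 55.85 axis err mm [ 0.24 -1.16] -> tool shift cm [0.001 0.108 0.049] F tool [ 3.3 -5.  -2. ] tip up -2.32 T tool [ 0.26  0.03 -0.87] Fy*r -0.49
```

View pics/w16.png

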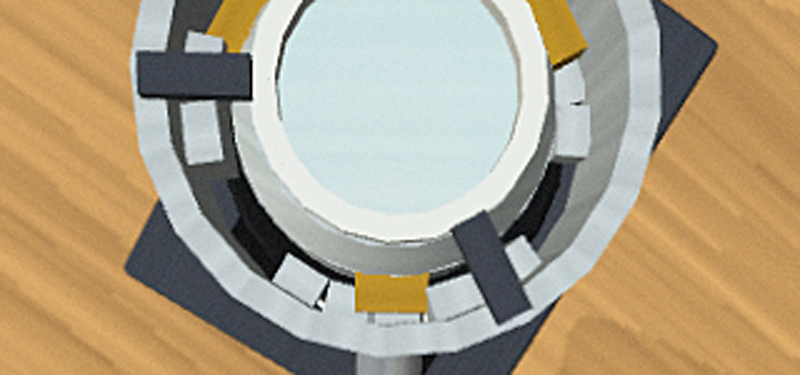

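>>> arm_command(series=[[[0,0,0,0.15,0,0,0],[0,0,0,0.15,0,0,0]]])

```text
time: 13.25
tool_pos: [0.5044, -0.0447, 0.1431]
tcp_rot: [1.9, 0.589, -1.805]
wrist_force: [-2.7, 2.7, -1.3]
width: 0.125
```

Run:
```python
from h import *
cyc((.5822,.0110),.0965)
L=mag("wrist","w17",(.13,.175),(.5822,.0110)); print(np.mean(L,0)-[0,0,.0224])
```

```text
t 13.25 p [ 0.5044 -0.0447  0.1431] F [-2.7  2.7 -1.3] T [ 0.45  0.56 -0.25] w 0.125 q [-0.14 -0.02  2.08  0.01  1.03  0.79]
turned(tool yaw) 56.47 deg; pos angle 55.81 axis err mm [-0.01 -1.37] -> tool shift cm [0.    0.11  0.081] F tool [ 1.1 -3.8  0.7] tip up -2.35 T tool [ 0.28 -0.2  -0.68] Fy*r -0.37
  lug 273 [192.2   7.6] [0.5776 0.0411 0.1615]
  lug 387 [324.7  11.4] [ 0.6092 -0.0041  0.1627]
  lug 435 [256.3 117.3] [ 0.5572 -0.0068  0.1626]
  top plane 8341 [0.5809 0.0099 0.1715] slope xy [-0.0193 -0.0307]
[0.58133376 0.01009796 0.13988179]
```

>>> arm_command(series=[[[0.012,0,0,0,-0.06,0,0],[0,0,0,0,0,0,0]]])

```text
time: 13.5
tool_pos: [0.5042, -0.0444, 0.143]
tcp_rot: [1.908, 0.578, -1.812]
wrist_force: [-1.1, 2.8, -2.7]
width: 0.122
```

Run:
```python
from h import *
cyc((.5822,.0110),.0965)
L=mag("wrist","w18",(.13,.175),(.5822,.0110)); print(np.mean(L,0)-[0,0,.0224])
cv2.imwrite("pics/w18.png",cv2.resize(cv2.imread("pics/w18.png")[0:150,100:420],None,fx=2.5,fy=2.5,interpolation=cv2.INTER_CUBIC))
```

```text
t 13.5 p [ 0.5042 -0.0444  0.143 ] F [-1.1  2.8 -2.7] T [ 0.41  0.51 -0.11] w 0.122 q [-0.14 -0.02  2.08  0.01  1.03  0.81]
turned(tool yaw) 55.75 deg; pos angle 55.6 axis err mm [-0.51 -0.66] -> tool shift cm [-0.003  0.024  0.079] F tool [ 2.6 -3.  -0.6] tip up -2.37 T tool [ 0.13 -0.18 -0.62] Fy*r -0.29
  lug 277 [189.5   7.9] [0.5778 0.0413 0.1615]
  lug 363 [322.6  10.7] [ 0.6091 -0.0043  0.1628]
  lug 424 [255.  117.2] [ 0.5572 -0.0067  0.1625]
  top plane 8409 [0.5809 0.0098 0.1714] slope xy [-0.0223 -0.0325]
[0.58136274 0.01013485 0.1398239 ]
```

View pics/w18.png

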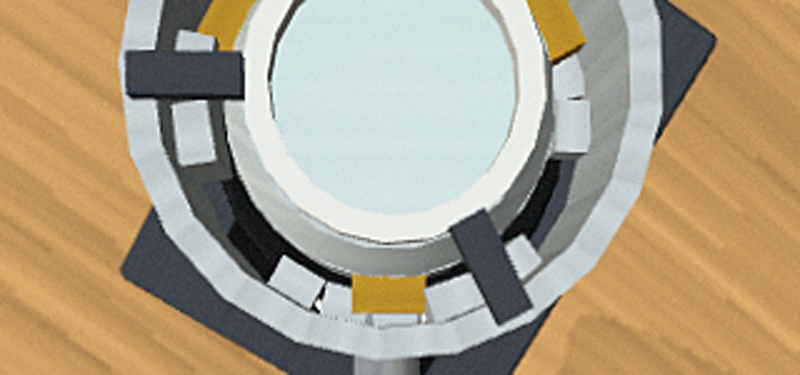

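>>> arm_command(series=[[[0.01,0,0,0.1,-0.1,0.06,0],[0,0,0,0.1,0,0,0]]])

```text
time: 13.75
tool_pos: [0.5042, -0.0442, 0.1416]
tcp_rot: [1.916, 0.569, -1.816]
wrist_force: [-0.9, 2.6, -1.8]
width: 0.124
```

Run:
```python
from h import *
cyc((.5822,.0110),.0965)
L=mag("wrist","w19",(.13,.175),(.5822,.0110)); print(np.mean(L,0)-[0,0,.0224])
```

```text
t 13.75 p [ 0.5042 -0.0442  0.1416] F [-0.9  2.6 -1.8] T [ 0.44  0.57 -0.01] w 0.124 q [-0.14 -0.02  2.09  0.01  1.02  0.82]
turned(tool yaw) 55.17 deg; pos angle 55.46 axis err mm [-1.04 -0.15] -> tool shift cm [-0.006 -0.047  0.094] F tool [ 1.8 -2.7 -0.6] tip up -2.48 T tool [ 0.03 -0.21 -0.68] Fy*r -0.26
  lug 277 [187.1   7.9] [0.5778 0.0413 0.1614]
  lug 352 [321.5  10.1] [ 0.6089 -0.0046  0.1628]
  lug 431 [254.1 117.5] [ 0.5571 -0.0067  0.1618]
  top plane 8707 [0.5806 0.0098 0.1713] slope xy [-0.0223 -0.0271]
[0.5812497  0.01000098 0.13959478]
```

Run:
```python
from h import *
C=np.array([.5822,.0110])
for f in ["w1","wrist5","wrist6","w10","w13","w16","w19"]:
    z=np.load(f+".npz"); c=(z["K"],z["D"],z["T"]); P=cloud(c,z["d"]); Z=P[...,2]
    hsv=cv2.cvtColor(z["p"],cv2.COLOR_BGR2HSV)
    v=P[...,:2]-C; r=np.hypot(v[...,0],v[...,1]); a=np.degrees(np.arctan2(v[...,1],v[...,0]))%360
    m=(r>.0300)&(r<.0355)&(Z>.146)&(Z<.172)&(hsv[...,1]<60)
    print(f," ".join(f"{k}:{np.median(Z[s])*1000:.0f}({s.sum()})" for k in range(0,360,4) for s in [m&(a>=k)&(a<k+4)] if s.sum()>5))
```

```text
w1 8:165(14) 12:165(14) 16:165(14) 20:161(16) 56:155(11) 60:155(11) 64:155(12) 68:155(12) 72:153(11) 76:152(10) 80:152(11) 84:152(12) 88:152(8) 92:152(11) 96:153(13) 100:152(8) 108:166(12) 112:165(11) 128:165(13) 132:165(11) 136:166(12) 140:165(14) 176:155(9) 180:155(11) 184:156(10) 188:155(10) 192:152(7) 196:152(9) 200:152(12) 204:152(12) 208:152(8) 212:153(12) 216:152(11) 220:152(12) 224:159(23) 228:165(15) 232:166(12) 236:165(13) 240:165(9) 256:166(12) 260:165(7) 296:155(16) 300:155(12) 304:155(10) 308:155(13) 312:152(10) 316:153(11) 320:153(10) 324:152(11) 328:153(8) 332:152(10) 336:152(11) 340:152(11) 344:157(11) 348:165(18) 352:164(15)
wrist5 60:155(64) 64:155(171) 68:155(227) 72:152(144) 76:153(162) 80:152(148) 84:152(152) 88:152(120) 92:153(145) 96:153(132) 100:152(40) 104:165(75) 108:165(175) 112:166(27) 124:165(70) 128:165(167) 132:165(162) 136:165(160) 140:165(170) 176:155(127) 180:155(123) 184:155(127) 188:155(131) 192:152(90) 196:152(126) 200:152(130) 204:152(119) 208:152(114) 212:152(138) 216:152(135) 220:152(133) 224:158(364) 228:165(259) 232:165(244) 236:165(241) 240:
[... 2030 characters left out ...]
) 272:148(28) 276:148(31) 280:148(24) 284:148(26) 288:148(27) 292:148(30) 296:155(81) 300:155(60) 304:156(62) 308:155(56) 312:153(34) 316:153(49) 320:153(54) 324:153(11)
w19 104:165(39) 108:165(68) 120:156(24) 124:165(73) 128:165(86) 132:166(79) 136:165(81) 140:162(158) 176:155(49) 180:155(63) 184:155(63) 188:155(60) 192:152(48) 196:153(61) 200:153(50) 204:153(13) 208:152(9) 212:152(14) 216:152(15) 220:152(14) 224:164(35) 228:165(64) 232:165(70) 236:165(69) 240:165(43) 252:166(22) 256:166(67) 260:165(46) 264:147(7) 268:147(12) 272:147(21) 276:147(19) 280:147(16) 284:147(18) 288:147(20) 292:147(25) 296:155(93) 300:155(63) 304:155(65) 308:155(62) 312:153(40) 316:153(48) 320:152(54) 324:152(14)
```

>>> arm_command(series=[[[0.02,0,0,0,-0.2,0.03,0],[0.01,0,0,0.02,-0.1,0,0]]])

```text
time: 14.0
tool_pos: [0.5026, -0.0426, 0.1412]
tcp_rot: [1.936, 0.541, -1.834]
wrist_force: [1.1, 1.4, -3.1]
width: 0.12
```

Run:
```python
from h import *
cyc((.5822,.0110),.0965)
L=mag("wrist","w20",(.13,.175),(.5822,.0110)); print(np.mean(L,0)-[0,0,.0224])
```

```text
t 14.0 p [ 0.5026 -0.0426  0.1412] F [ 1.1  1.4 -3.1] T [0.01 0.28 0.07] w 0.12 q [-0.14 -0.03  2.09  0.    1.02  0.85]
turned(tool yaw) 53.39 deg; pos angle 54.18 axis err mm [-1.16  0.82] -> tool shift cm [-0.007 -0.132  0.052] F tool [ 3.2 -0.7 -1.6] tip up -2.52 T tool [-0.07 -0.23 -0.17] Fy*r -0.07
  lug 297 [187.9   8.6] [0.5795 0.0412 0.1577]
  lug 357 [317.8  10.5] [ 0.6088 -0.0051  0.1593]
  lug 426 [252.9 117.1] [ 0.5566 -0.0064  0.1595]
  top plane 8947 [0.5805 0.0099 0.1685] slope xy [-0.0464 -0.0404]
[0.58163916 0.00988892 0.13644829]
```

>>> arm_command(series=[[[0,0,0,0.12,-0.08,0.03,0],[0,0,0,0.08,0,0,0]]])

```text
time: 14.25
tool_pos: [0.5024, -0.0425, 0.1392]
tcp_rot: [1.936, 0.54, -1.833]
wrist_force: [-0.3, 1.5, -3.1]
width: 0.126
```

Run:
```python
from h import *
cyc((.5822,.0110),.0965)
L=mag("wrist","w21",(.13,.175),(.5822,.0110)); print(np.mean(L,0)-[0,0,.0224])
```

```text
t 14.25 p [ 0.5024 -0.0425  0.1392] F [-0.3  1.5 -3.1] T [0.12 0.29 0.06] w 0.126 q [-0.14 -0.03  2.1   0.    1.01  0.86]
turned(tool yaw) 53.39 deg; pos angle 54.03 axis err mm [-0.98  0.63] -> tool shift cm [-0.006 -0.106  0.047] F tool [ 3.1 -1.5 -0.5] tip up -2.55 T tool [-0.05 -0.17 -0.26] Fy*r -0.15
  lug 274 [187.7   7.9] [0.5791 0.041  0.1575]
  lug 365 [319.2  10.4] [ 0.6084 -0.0054  0.1588]
  lug 436 [253.6 117.1] [ 0.5565 -0.0064  0.1586]
  top plane 9006 [0.5803 0.0098 0.1678] slope xy [-0.0404 -0.035 ]
[0.58133251 0.00970762 0.13593514]
```

>>> arm_command(series=[[[0,0,0,0.1,-0.1,0.03,0],[0,0,0,0.1,-0.05,0,0]]])

```text
time: 14.5
tool_pos: [0.5022, -0.0419, 0.1374]
tcp_rot: [1.937, 0.538, -1.831]
wrist_force: [0.4, -0.6, -2.1]
width: 0.12
```

Run:
```python
from h import *
cyc((.5822,.0110),.0965)
L=mag("wrist","w22",(.13,.175),(.5822,.0110)); print(np.mean(L,0)-[0,0,.0224])
```

```text
t 14.5 p [ 0.5022 -0.0419  0.1374] F [ 0.4 -0.6 -2.1] T [-0.15  0.19 -0.04] w 0.12 q [-0.13 -0.03  2.1   0.    1.01  0.86]
turned(tool yaw) 53.38 deg; pos angle 53.65 axis err mm [-0.72  0.06] -> tool shift cm [-0.004 -0.044  0.057] F tool [2.1 0.6 0.1] tip up -2.6 T tool [ 0.03 -0.24  0.02] Fy*r 0.06
  lug 260 [188.2   7.3] [0.5787 0.0409 0.1575]
  lug 358 [321.7  10.3] [ 0.6081 -0.0057  0.1586]
  lug 448 [254.7 117.6] [ 0.5563 -0.0063  0.1578]
  top plane 9093 [0.5801 0.0096 0.1675] slope xy [-0.0326 -0.0302]
[0.58101683 0.00963736 0.13556761]
```

>>> arm_command(series=[[[0,0,0,0.08,-0.02,0,0],[0,0,0,0.03,0,0,0],[0,0,0,0,0,0,0],[0,0,0,0,0,0,0]]], newtons=20)

```text
time: 14.95
tool_pos: [0.5023, -0.0419, 0.1367]
tcp_rot: [1.938, 0.538, -1.831]
wrist_force: [0.6, 0.4, -1.7]
width: 0.125
```

Run:
```python
from h import *
cyc((.5822,.0110),.0965)
L=mag("wrist","w23",(.13,.175),(.5822,.0110)); print(np.mean(L,0)-[0,0,.0224])
```

```text
t 14.95 p [ 0.5023 -0.0419  0.1367] F [ 0.6  0.4 -1.7] T [-0.12  0.13 -0.05] w 0.125 q [-0.13 -0.02  2.1   0.    1.01  0.86]
turned(tool yaw) 53.37 deg; pos angle 53.69 axis err mm [-0.84  0.08] -> tool shift cm [-0.005 -0.053  0.066] F tool [ 1.7 -0.1 -0.7] tip up -2.61 T tool [ 0.04 -0.18  0.03] Fy*r -0.01
  lug 237 [187.3   6.8] [0.5786 0.041  0.1575]
  lug 339 [322.2   9.9] [ 0.6081 -0.0058  0.1587]
  lug 436 [254.3 118. ] [ 0.5562 -0.0063  0.1575]
  top plane 9126 [0.5801 0.0096 0.1674] slope xy [-0.0321 -0.0286]
[0.58097972 0.00964943 0.1355014 ]
```

Now release slowly.

>>> arm_command(series=[[[0,0,0,0,0,0,0.2],[0,0,0,0,0,0,0.25],[0,0,0,0,0,0,0.35],[0,0,0,0,0,0,0.45],[0,0,0,0,0,0,0.5]]])

```text
time: 15.5
tool_pos: [0.5038, -0.0418, 0.1381]
tcp_rot: [1.94, 0.537, -1.827]
wrist_force: [-1.2, -1.1, -0.1]
width: 0.5
```

Run:
```python
from h import *
cyc((.5822,.0110),.0965)
L=mag("wrist","w24",(.13,.175),(.5822,.0110)); print(np.mean(L,0)-[0,0,.0224])
```

```text
t 15.5 p [ 0.5038 -0.0418  0.1381] F [-1.2 -1.1 -0.1] T [-0.01  0.02 -0.04] w 0.5 q [-0.13 -0.03  2.1   0.    1.01  0.86]
turned(tool yaw) 53.39 deg; pos angle 54.16 axis err mm [-2.32  0.  ] -> tool shift cm [-0.014 -0.127  0.194] F tool [0.1 0.2 1.6] tip up -2.77 T tool [ 0.04 -0.02 -0.  ] Fy*r 0.02
  lug 333 [188.1   9.1] [0.5799 0.041  0.1574]
  lug 428 [317.1  12.9] [ 0.6087 -0.0046  0.1573]
  lug 428 [252.9 121.1] [ 0.5562 -0.0065  0.1574]
  top plane 9280 [0.5808 0.0101 0.1668] slope xy [-0.033  -0.0142]
[0.58161856 0.0099578  0.13494826]
```

View pics/w24.png

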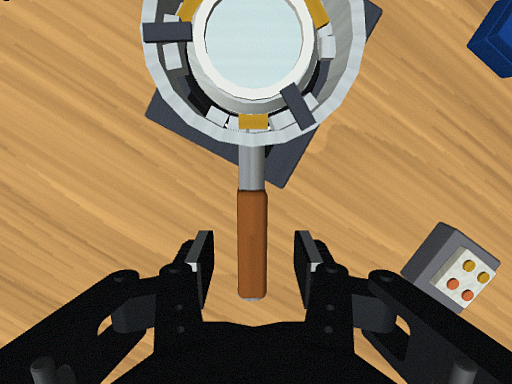

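>>> arm_command(series=[[[0,0,0,-1,0,0,0.5],[0,0,0,-2,0,0,0.5],[0,0,0,-3,0,0,0.5],[0,0,0,-3,0,0.5,0.5],[0,0,0,-2,0,1,0.5],[0,0,0,0,0,0,0.5],[0,0,0,0,0,0,0.5]]])

```text
time: 16.25
tool_pos: [0.4837, -0.0493, 0.254]
tcp_rot: [1.941, 0.537, -1.826]
wrist_force: [0.4, -0.5, -0.2]
width: 0.504
```

Run:
```python
from h import *
rep()
L=mag("wrist","w25",(.13,.175),(.5822,.0110)); print(np.mean(L,0)-[0,0,.0224])
for n in ("side","scene"):
    img,d=bot.read_camera(n); cv2.imwrite(f"pics/{n}_end.png",img)
rep()
```

```text
t 16.25 p [ 0.4837 -0.0493  0.254 ] F [ 0.4 -0.5 -0.2] T [0.07 0.07 0.01] w 0.504 q [-0.16 -0.16  2.    0.    1.24  0.84]
  lug 120 [220.   39.1] [0.5809 0.041  0.1573]
  lug 140 [286.4  40.6] [ 0.6093 -0.0036  0.1573]
  lug 128 [253.5  99.3] [ 0.5565 -0.0065  0.1573]
  top plane 2719 [0.5829 0.0114 0.1669] slope xy [-0.0034  0.0053]
[0.58224863 0.01031373 0.13489098]
t 16.4 p [ 0.483  -0.0491  0.2524] F [-0.1 -0.3 -0.5] T [-0.    0.04  0.05] w 0.502 q [-0.15 -0.16  2.    0.    1.24  0.84]
```

View pics/w25.png

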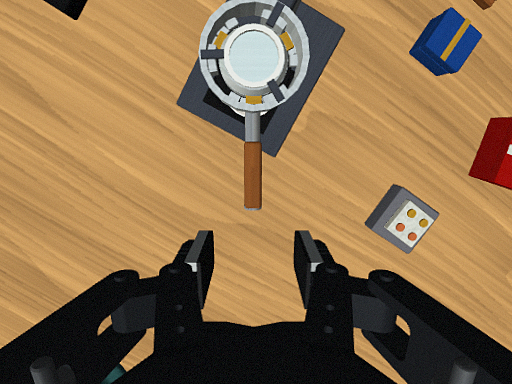

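View pics/side_end.png

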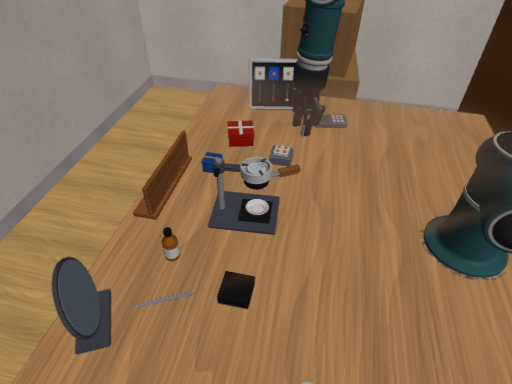

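```bash
python3 -c "
from workcell import bot
print(bot.finish_job())"
```

```text
the job is handed in; nothing more can be done
None
```

The magnifier is docked in the collar, hanging by itself, and the job is handed in at 16.4 s of the 72 s. No verdict was reported, so what follows is from my own checks.

**What I did**
- **Finding the slots:** I viewed the collar from above with the wrist camera. The entry slots were within about a degree of the nominal 25 degrees clockwise, so the lugs went straight up with no searching.
- **Going up:** Pushing up through the slots took about 5 N at the wrist.
- **Turning:** I turned it anticlockwise about 55 degrees to the stop, felt at roughly 0.75 N m. The depth pictures showed the lugs over the notches there.
- **Seating and release:** At first friction against the stop held the lugs up. Turning back about 2 degrees let them drop, and I then opened the fingers and backed away.

**Last checks**
- All three lugs read the same height (157.3 mm), so it hangs level; the slope of its top face is under 0.01 rad.
- `magnifier_mid` works out at about 134.9 mm, or 15.1 mm below the collar mouth, and within about 1 mm of the collar's axis.
- The gripper is about 12 cm above the handle and touches nothing.
- By eye in the side picture, the ring dish and the other goods are where they were.

**What disagreed**
- The magnifier drooped 0.02 to 0.045 rad in the hand during the lift and against the spring. I corrected it by tilting the tool and gripping harder.
- The arm's own position and the wrist camera differed by 1 to 2 mm on where the axis was. I followed the camera.

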